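# Re-arm a rolling-ball tester: ball up to the catch, cursor to zero

## Task

Re-arm the rolling-ball tester for its next run. Push the steel ball along the gutter and steadily up the slope with the fingertips, past the spring catch, so that it stays up at the end stop and cannot roll back; also push the distance cursor along its scale fully home to zero, at the ramp end. Only push: do not pinch, lift or flick the ball, and leave everything else on the desk alone.

Things in the scene. Friction and masses are not known exactly. Their poses are not given: they have to be found in the camera images.
- tester: Rolling-ball tester, fixed; grey base 450x136 mm. Origin: on the desk under the foot of the slope, on the gutter's centre line; x along the gutter, uphill; y square to it, to the cursor's side; z up. Level gutter from x=-212 mm to 0: two flat-topped rails at height 42 mm, each 12 mm wide, 20 mm apart (outer edges y=+-22 mm). Beside the level gutter nothing is higher than 68 mm (the cursor).
- runout_end (a point): Rubber face of the low end block of the level gutter, at x=-208 mm of the tester, on the centre line; the block's top is at 56 mm height. It keeps the ball from running off.
- gutter: Sloped gutter, fixed to the tester, rising 0.375 rad (21.5 deg) to the tester's +x. Origin: foot of the slope, on the centre line, level with the rail tops (42 mm above the tester's origin); x up the slope, z square to it. Same rails, 12 mm wide, 20 mm apart. A ball on the rails has its centre at z=12 mm; it rests on the catch at x=155 mm and would touch the end stop at x=159 mm.
- end_stop (a point): Middle of the rubber face of the end stop at the top of the slope (x=175 mm, z=12 mm in the gutter's frame). The stop is 44 mm wide; its top is 20 mm above the rail tops.
- catch (a joint): Spring catch (rad): 0 = up, larger = pressed down, limit 0.40. A steel tongue 10 mm wide in the gap of the sloped rails, pivot 105 mm and nose 141 mm up the slope. A ball rolled uphill presses it down by itself (under 1 N, to about 0.25); once the ball is past, the nose springs up to 0 behind it and stops it rolling back. Below the nose nothing holds the ball: it rolls down.
- catch_nose (a point): Top of the catch's nose: 141 mm up the slope on the centre line, 4.5 mm above the rail tops when up.
- ball: Polished steel ball, 32 mm diameter, about 0.13 kg, origin at its centre, which runs about 12 mm above the rail tops (54 mm above the desk on the level part). Smooth (friction 0.2), rolls easily. Push it at mid-height or a little below: a fingertip high on it wedges it down into the rails. It starts at rest on the level gutter, 50 to 130 mm from the foot of the slope.
- cursor (a joint): Distance cursor (m): 0 = zero mark, a hard stop at the ramp's end of the scale; grows as it slides away from the ramp, parallel to the gutter, limit 0.165. Friction about 1.2 N; it stays where it is left.
- cursor_block (a point): Centre of the cursor's black thumb block, 16 mm along the gutter, 20 mm wide, 18 mm high, top at 67.5 mm; in the tester's frame x=-20 mm minus the cursor value, y=57 mm, height 58.5 mm. It rides on a bar with its top at 42 mm; at the bar's ends (x=-7 and -205 mm) stand stop screws 9 mm thick, 49 mm high.
- bench_timer: Bystander, to be left alone: a white kitchen-size timer, 58x62x20 mm, lying on the desk beyond the low end of the tester. Origin: centre of its underside.
- dropper_bottle_1: Bystander, to be left alone: a white dropper bottle with a red top, 30 mm across, 91 mm tall, upright on the side away from the cursor. Origin: centre of its underside.
- beaker: Bystander, to be left alone: a small clear beaker, 62 mm across, 70 mm tall, upright on the side away from the cursor. Origin: centre of its underside.
- specimen_cup: Bystander, to be left alone: a clear specimen cup, 50 mm across, 79 mm tall, upright on the side away from the cursor. Origin: centre of its underside.
Not all that is in view belongs to the job. Of the things shaped like the ball, the steel one is meant.

How it is judged:
By the outcome, as a careful person would: the job done as asked, in the order asked, and still so for the second after the job is handed in, with the robot touching nothing.
It also fails if it takes over 54 s, if anything falls off the work surface, if the arm or the gripper's body presses on something with over 40 N, if the wrist force passes 120 N, or if a joint passes its speed limit or range.

## Robot

A 6-joint arm with a two-finger parallel gripper is mounted at the origin on a cart in front of the work surface, level with it; the furniture and walls round the work are solid. World frame = base frame: x ahead of the robot, y to its left, z up, the work surface at z = 0. Lengths are in mm, angles in degrees, forces in N, time in s.
With the tool pointing down it reaches from about 300 to 850 mm from the base axis. Payload 4.2 kg.
Tool frame: the origin (TCP) lies between the finger pads; the fingertips stand ahead of it and the grasp point (between the pads) lies 8 mm behind it (env.tip_reach is the x of the fingertips in the tool frame, in mm); x points along the fingers, y is the direction in which the jaws open and shut, and the axes are right-handed (so a half turn about x gives the same grasp; the last joint's range is limited). The gripper opens to 91 mm and grips with 3 to 60 N. Pads are 32 mm wide; open, the fingers measure 118 mm over their backs; the gripper's body (76 mm by 178 mm) begins 60 mm behind the grasp point.
Start: joints at [-69.729, 18.312, 89.639, -0, 72.044, -1.146], TCP at [209.969, -535.311, 193.276] pointing down, gripper open.
Joint ranges: [-177.97, 177.97], [-48.28, 115.42], [12.27, 149.76], [-77.06, 257.06], [2.81, 150.46], [-146.56, 146.56]. Speed limits (degrees/s): [147.25, 147.25, 180, 180, 180, 180].

## Interface

Orientations are given as [roll, pitch, yaw] about the fixed x, y, z axes, in that order (R = Rz(yaw) Ry(pitch) Rx(roll)).
In Python, from workcell import env, cams gives the robot as it stands.
- The arm moves only by the tool arm_command, never from a script. Its argument "deltas" is a list of rows, each a list of 3 entries, a list of its own where there are three numbers: the opening, from 0 (shut) to 1 (fully open), then the shift along the world's x, y, z in mm, then the turn about the world's z in rad. A call has 1 to 20 rows; each row is the pose to reach, as a shift and turn from the pose commanded when the call began; what a row does not reach only later rows make up. A row lasts 1/10 s, in which the tool goes at most 50 mm and 8.59 degrees, less where a joint would pass 70% of its speed; a pose out of reach is approached as far as the arm can. A call with a gripper value outside its range is refused whole. The fingers move at their own pace and stop on an object; "grip_force" is the grip in N (left out, the last holds). Time passes only in rows, so rows that repeat a pose let the fingers close. It gives the time, the measured TCP pose, the force and the opening at its end, in the units of the state.
- env.state(): the state, without advancing time (a new reading comes with each control period).
- cams.grab_frame(name): name is "scene" or "top" or "wrist"; returns a dict with "img" (480x640x3 uint8, red, green, blue), "K" (3x3 intrinsics, pixels), "rvec" (rotation vector, rad) and "tvec" (3), from world to camera coordinates, as OpenCV has them. Camera axes: x right, y down, z forward; pixel columns grow to the right and rows downward; lengths in mm; the calibration is good to about 2 mm. The wrist camera is an equidistant fisheye: a pixel r from the principal point sees the ray r / f radians off the axis. A picture is of the moment at which its call begins. There is no depth.
- env.job_done(): hands the job in, once; it reports no verdict.
Trained networks look in a picture, given as the dict that the camera call returned (one of the last four; its "shot" number tells which), for a name from the list of things; names that differ only in an ending like _2 or _b are one class to them, and where a whole thing is asked for, a point or a joint stands for the part that bears it (a point fixed in the world has none). Each returns a list of dicts, best first, with "conf" (0 to 1); they miss things now and then, are a little off and sometimes report something else, mostly with a low value. They report only what shows in the picture. A call takes as long as a camera call. They do not tell look-alikes from the thing itself.
- cams.silhouettes(picture, name): "region" (480x640 bool, what is visible of it) and "centre" ([column, row] in pixels, amid what is visible of it).
The state is a dict: "time_s": time; "qpos": joint angles; "qvel": joint speeds; "effort": joint torques, N m; "ee_pos": TCP position; "ee_rot": TCP orientation; "force": force on the tool from outside, world axes, zero at the start; "torque": the same for the moment, N m; "gripper_width": finger opening in mm.
Only numpy, scipy, OpenCV 4.12 (cv2) and the standard library are available. Lean on these libraries where they do the work, as an engineer would, in place of code of your own. Each camera call takes 0.05 s, during which the arm holds its last target.

## Working session

There is one attempt and no reset: what is moved stays moved. The work goes in short steps, Python scripts to look and compute and a tool call to move; the robot and the scene stay as the last step left them, time stands still between calls to the robot, and variables do not carry over. Pictures are saved under pics/ and viewed, and the job is handed in when it is done.

Besides the shell and the picture viewer there is one more tool, called as a command line: name --argument value ..., lists and objects as JSON in quotes. arm_command: Moves the arm, as the interface text tells. Its arguments: {"type":"object","properties":{"deltas":{"type":"array","items":{"type":"array"}},"grip_force":{"type":"number"}},"required":["deltas"]}

```bash
mkdir -p pics; ls; python3 - <<'E'
from workcell import env,cams
import cv2
s=env.state();print(s['time_s'],s['ee_pos'],s['ee_rot'],s['gripper_width'],env.tip_reach)
for n in ['scene','top']:
    f=cams.grab_frame(n);cv2.imwrite(f'pics/{n}0.png',f['img'][:,:,::-1])
    print(n,f['K'],f['rvec'],f['tvec'])
    for t in ['tester','ball','cursor_block','end_stop','runout_end','catch','gutter','bench_timer','dropper_bottle_1','beaker','specimen_cup']:
        try:
            for r in cams.silhouettes(f,t)[:4]: print(n,t,round(r['conf'],2),r['centre'],r['region'].sum())
        except Exception as e: print(t,e)
E
```

```text
pics
0.0 [ 209.7788254  -534.77823406  192.42444802] [-90.66746893  89.89800315 110.75025274] 91.39281516672649 11.0
scene [[461.09939179   0.         326.08351854]
 [  0.         461.09939179 237.68432051]
 [  0.           0.           1.        ]] [ 0.88965713 -2.18900946  1.34575555] [448.84408037 267.56158422 690.83376522]
scene tester 0.8 [335.8, 301.7] 9130
scene ball 0.45 [352.2, 238.3] 90
scene ball 0.44 [371.1, 252.5] 163
scene ball 0.29 [403.5, 235.8] 105
scene cursor_block 0.45 [398.8, 248.5] 101
scene cursor_block 0.37 [303.7, 256.1] 751
scene end_stop 0.86 [311.1, 287.8] 1273
scene end_stop 0.67 [372.0, 253.0] 144
scene runout_end 0.8 [338.4, 298.4] 9082
scene catch 0.46 [325.4, 294.1] 45
scene gutter 0.88 [313.8, 287.5] 1223
scene bench_timer 0.61 [403.6, 236.7] 129
scene dropper_bottle_1 0.75 [339.4, 244.7] 301
scene beaker 0.59 [268.1, 289.3] 1026
scene specimen_cup 0.82 [304.2, 259.7] 717
scene specimen_cup 0.65 [309.7, 290.0] 1284
top [[605.13338145   0.         312.99003639]
 [  0.         605.13338145 230.80576366]
 [  0.           0.           1.        ]] [ 2.1345469  -2.16731285  0.17594137] [  11.11772417  579.69998827 1109.09700456]
top tester 0.85 [288.3, 269.7] 16391
top ball 0.74 [383.7, 180.3] 195
top ball 0.72 [345.5, 245.2] 223
top ball 0.45 [319.2, 160.5] 209
top cursor_block 0.68 [430.6, 220.7] 920
top cursor_block 0.58 [369.8, 273.9] 175
top end_stop 0.62 [231.3, 268.0] 2646
top runout_end 0.63 [291.0, 270.7] 16605
top catch 0.58 [228.7, 270.2] 180
top catch 0.42 [347.9, 246.4] 191
top gutter 0.9 [234.3, 269.1] 2619
top bench_timer 0.63 [430.8, 218.7] 933
top dropper_bottle_1 0.61 [349.8, 190.0] 154
top beaker 0.79 [216.1, 209.1] 948
top specimen_cup 0.76 [283.7, 195.1] 620
```

View pics/scene0.png

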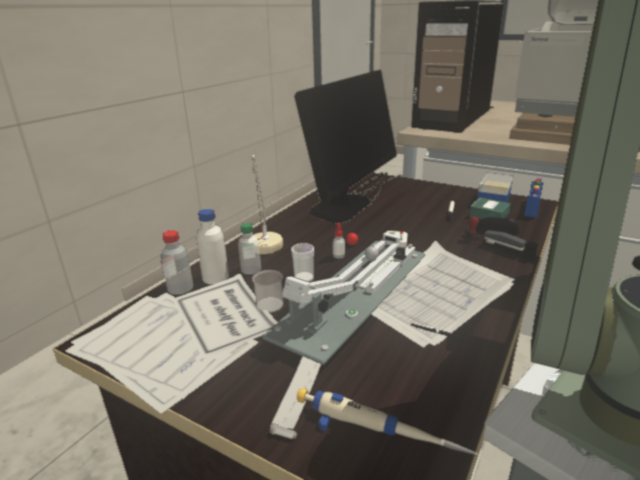

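View pics/top0.png

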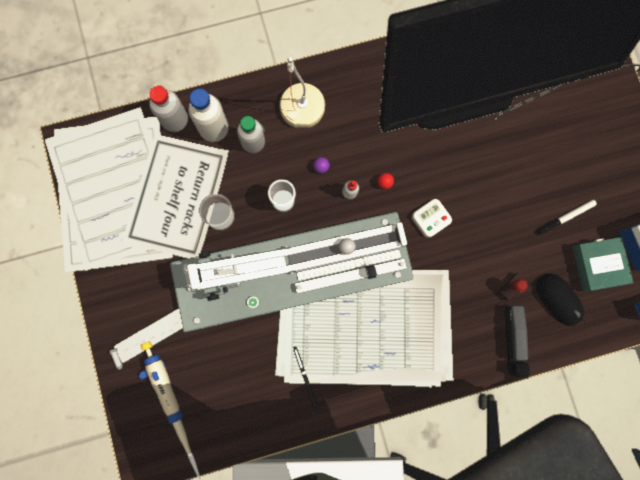

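```bash
python3 - <<'E'
import cv2
a=cv2.imread('pics/top0.png')[140:340,160:460]
cv2.imwrite('pics/top0c.png',cv2.resize(a,(800,533),interpolation=cv2.INTER_CUBIC))
E
```

```text
(no output)
```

View pics/top0c.png

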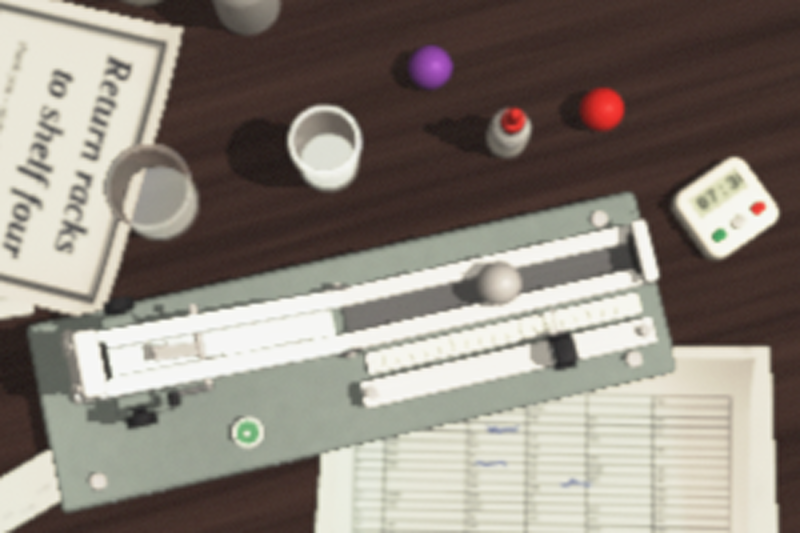

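The steel ball is at top px (346,246). The look-alikes are purple (321,165), red (386,181) and red (521,285). Next I fit the tester pose.

```bash
cat > h.py <<'E'
import numpy as np,cv2
def P(f,w):
    w=np.asarray(w,float).reshape(-1,3)
    return cv2.projectPoints(w,np.array(f['rvec']),np.array(f['tvec']),np.array(f['K']),None)[0].reshape(-1,2)
def ray(f,px,z):
    R=cv2.Rodrigues(np.array(f['rvec'],float))[0];t=np.array(f['tvec'],float)
    d=R.T@np.linalg.inv(f['K'])@np.array([px[0],px[1],1.]);c=-R.T@t
    return c+d*(z-c[2])/d[2]
def T(p,w): # tester->world
    x,y,a=p;w=np.asarray(w,float).reshape(-1,3);c,s=np.cos(a),np.sin(a)
    return np.c_[x+c*w[:,0]-s*w[:,1],y+s*w[:,0]+c*w[:,1],w[:,2]]
def G(x,y,z): # gutter->tester
    c,s=np.cos(.375),np.sin(.375); return [c*x-s*z,y,42+s*x+c*z]
E
python3 - <<'E'
from workcell import env,cams
from h import *
import cv2
f=cams.grab_frame('top')
print('ball',ray(f,(346,246),54),'foot',ray(f,(160+340/2.667,140+320/2.667),42),'stop',ray(f,(160+95/2.667,140+363/2.667),117))
import pickle;pickle.dump({k:f[k] for k in f},open('top.pkl','wb'))
a=f['img'][:,:,::-1]
cv2.imwrite('pics/a1.png',cv2.resize(a[215:305,165:285],(800,600),interpolation=cv2.INTER_CUBIC))
cv2.imwrite('pics/a2.png',cv2.resize(a[205:305,285:415],(780,600),interpolation=cv2.INTER_CUBIC))
E
```

```text
ball [548.4066514  -59.13241091  54.        ] foot [524.8618665   51.40873861  42.        ] stop [491.245744   210.89163452 117.        ]
```

View pics/a1.png

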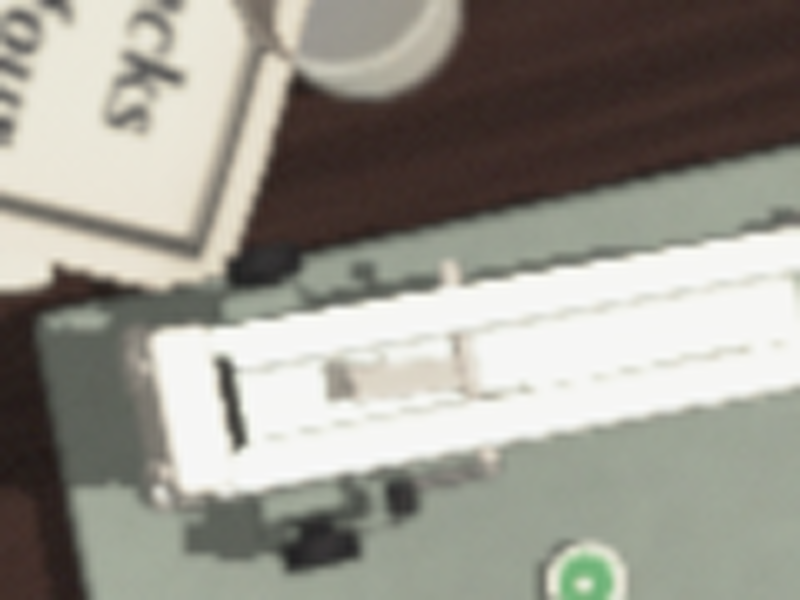

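View pics/a2.png

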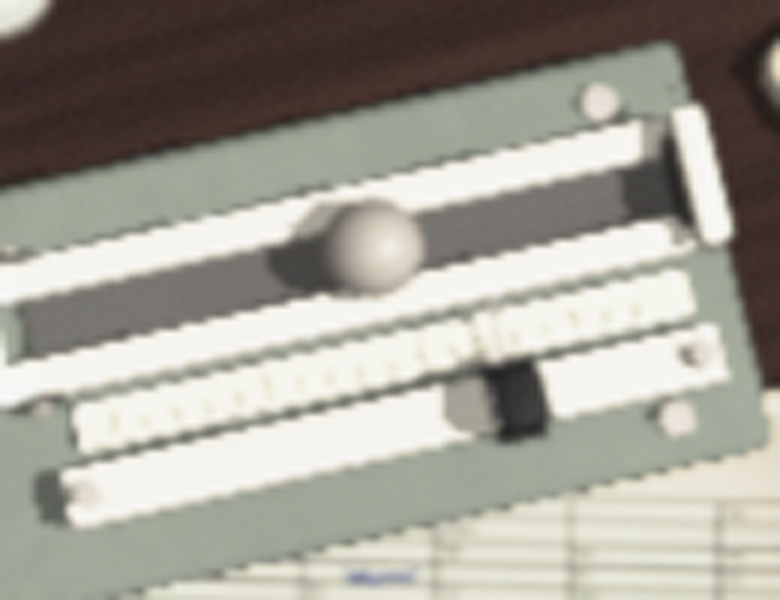

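```bash
cat > fit.py <<'E'
import pickle
from h import *
from scipy.optimize import least_squares
f=pickle.load(open('top.pkl','rb'))
A2=lambda u,v:np.array([285+(u+.5)/6-.5,205+(v+.5)/6-.5]);A1=lambda u,v:np.array([165+(u+.5)/6.667-.5,215+(v+.5)/6.667-.5])
pts=[([-7,57,49],A2(85,493)),([-205,57,49],A2(697,352)),([-208,-22,56],A2(675,110)),([-208,22,56],A2(707,240)),
 (G(175,-22,20),A1(217,328)),(G(175,22,20),A1(243,490)),(G(141,0,4.5),A1(465,360))]
lines=[([-150,-22,42],[-50,-22,42],A2(100,242)),([-150,-22,42],[-50,-22,42],A2(600,130)),([-150,10,42],[-50,10,42],A2(100,343)),([-150,10,42],[-50,10,42],A2(600,228)),([-150,-10,42],[-50,-10,42],A2(100,288)),([-150,-10,42],[-50,-10,42],A2(600,176))]
def r(p):
    o=[]
    for w,q in pts:o+=list(P(f,T(p,w))[0]-q)
    for a,b,q in lines:
        u,v=P(f,T(p,[a,b]));d=(v-u)/np.linalg.norm(v-u);e=q-u;o.append(d[0]*e[1]-d[1]*e[0])
    return np.array(o)
s=least_squares(r,[525,51,np.arctan2(160,-33)],loss='soft_l1')
if __name__=='__main__':
    print(s.x,np.degrees(s.x[2]));print(np.round(r(s.x),1))
    np.save('p.npy',s.x)
    im=f['img'][:,:,::-1].copy();k=5
    def inv(w):
        x,y,a=s.x;d=w[:2]-[x,y];c,q=np.cos(a),np.sin(a);return c*d[0]+q*d[1],-q*d[0]+c*d[1]
    print('ball',inv(ray(f,A2(376,249),54)),'cursor top',inv(ray(f,A2(521,398),67.5)))
    from workcell import cams,env
    g=cams.grab_frame('scene');
    for ff,nm,(x0,x1,y0,y1) in((f,'top',(165,325,205,305)),(f,'topb',(270,430,205,305)),(g,'scene',(265,425,225,325))):
        im=cv2.resize(ff['img'][y0:y1,x0:x1,::-1],None,fx=k,fy=k,interpolation=cv2.INTER_CUBIC)
        for l in([[-208,-22,42],[0,-22,42],G(175,-22,0)],[[-208,22,42],[0,22,42],G(175,22,0)],[[0,-22,42],[0,22,42]],[G(175,-22,20),G(175,22,20)],[[-7,57,49],[-205,57,49]],[[-208,-22,56],[-208,22,56]],[G(141,-5,4.5),G(141,5,4.5)]):
            q=(P(ff,T(s.x,l))-[x0,y0]+.5)*k
            cv2.polylines(im,[np.int32(q)],False,(0,0,255),1)
        cv2.imwrite(f'pics/ov_{nm}.png',im)
E
python3 fit.py
```

```text
[525.63020177  48.25360823   1.78358842] 102.19208864030657
[  0.7   1.2   1.3   0.8  -3.3  -0.2  -2.9   0.7   1.3  -1.2   2.5  -0.9
 -16.6   4.1   0.   -0.4   0.4   0.3  -1.2  -1.7]
ball (np.float64(-112.02862908960113), np.float64(1.0996963142877405)) cursor top (np.float64(-143.38216534483823), np.float64(57.50492128209894))
```

View pics/ov_top.png

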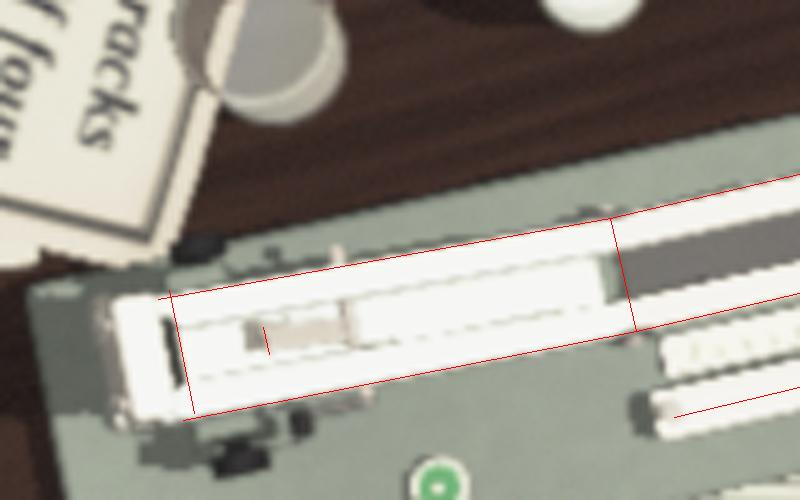

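View pics/ov_topb.png

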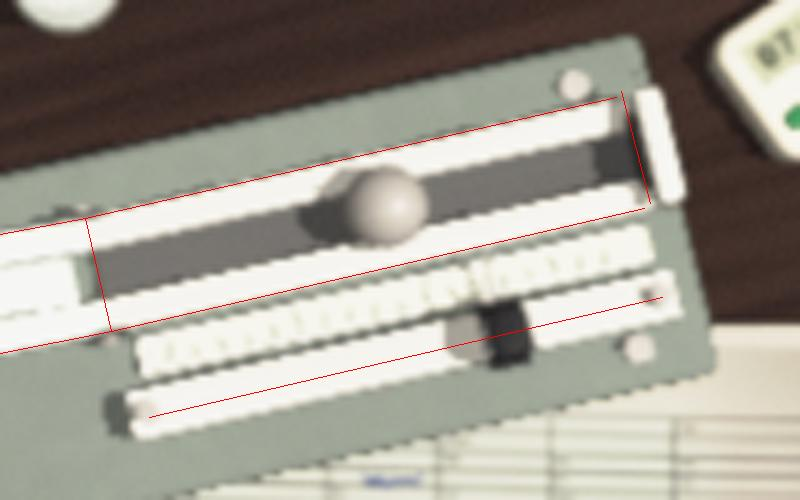

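View pics/ov_scene.png

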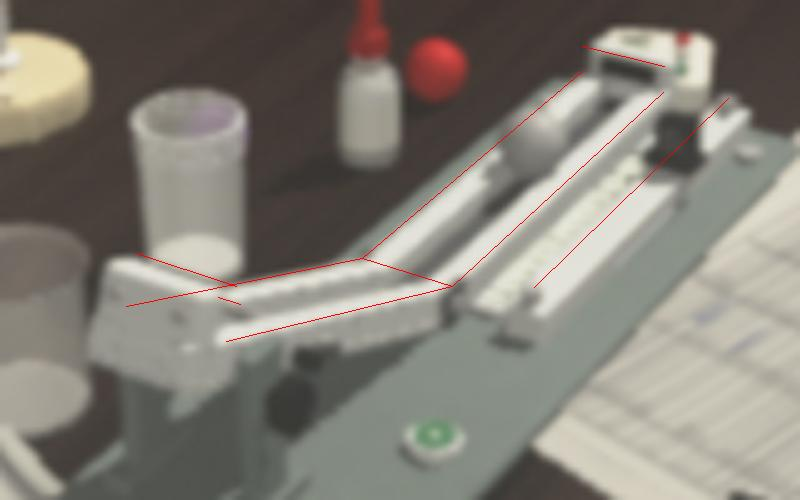

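```bash
sed -i 's/A1(465,360)/A1(340,378)/; s/A2(675,110)/A2(673,112)/' fit.py; python3 fit.py
```

```text
[525.31100498  49.94077172   1.78348481] 102.18615270522444
[-0.2  1.4  0.4  1.  -3.9 -0.3 -3.8  0.9  0.3 -1.   1.5 -0.8  1.2  1.6
 -0.  -0.4  0.4  0.3 -1.2 -1.7]
ball (np.float64(-113.74526774279427), np.float64(1.132226580139747)) cursor top (np.float64(-145.10464750195374), np.float64(57.534202968371716))
```

View pics/ov_top.png

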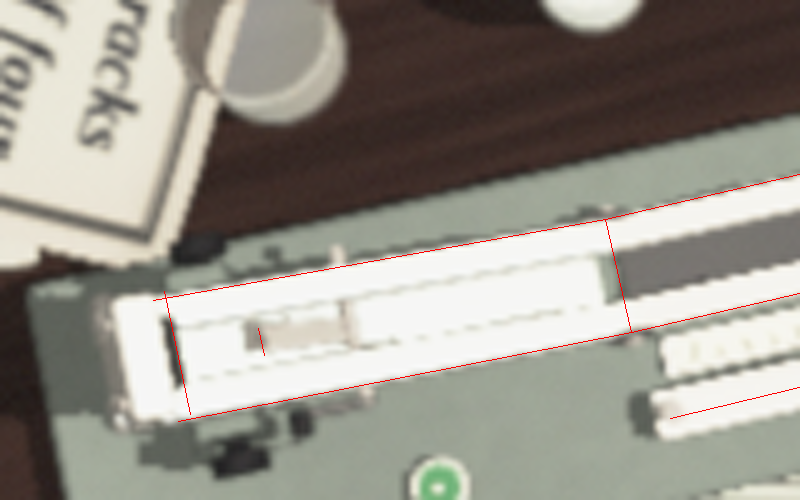

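View pics/ov_topb.png

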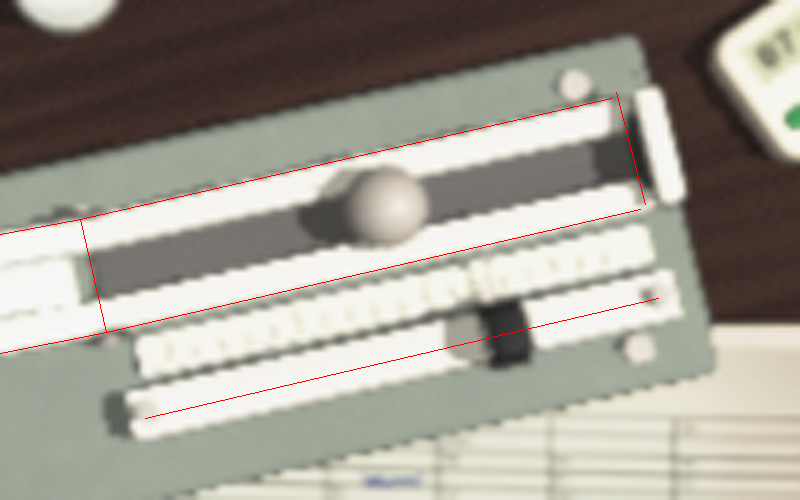

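View pics/ov_scene.png

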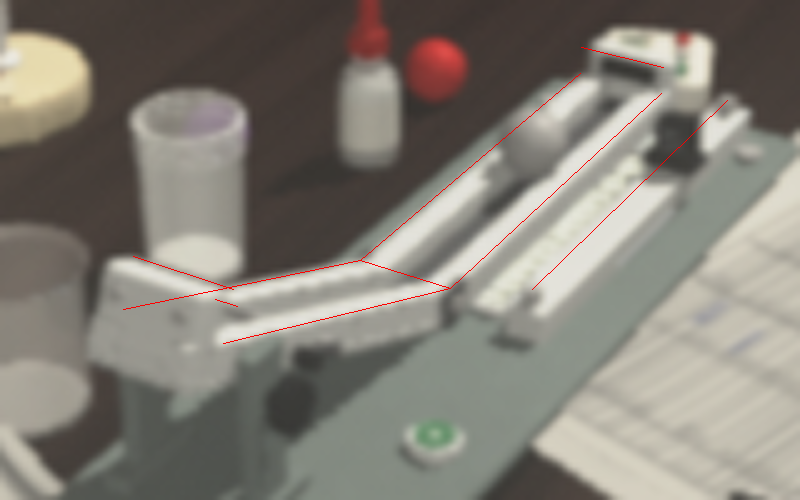

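```bash
python3 - <<'E'
from workcell import env,cams
from scipy.spatial.transform import Rotation as R
import numpy as np
s=env.state();print(s['time_s'],s['force'],s['qpos'])
M=R.from_euler('xyz',s['ee_rot'],degrees=True).as_matrix();print(M.round(3))
a=np.degrees(np.arctan2(M[1,1],M[0,1]));print('jaw yaw',a)
E
sed -n 1,5p h.py >/dev/null; python3 - <<'E'
import sys;sys.path.insert(0,'.')
from h import *
p=[525.3,49.9,np.radians(102.19)]
print(T(p,[[-150,0,110],[-150,0,60],[-4,0,0],G(157,0,12),[-175,57,0],[-44,57,0]]))
E
```

```text
1.35 [ 0.03954864  0.00936897 -0.26918786] [-6.97296210e+01  1.83115479e+01  8.96403108e+01  3.94675745e-04
  7.20451948e+01 -1.14414541e+00]
[[ 0.     0.365 -0.931]
 [-0.    -0.931 -0.365]
 [-1.     0.    -0.   ]]
jaw yaw -68.58559722122857
[[ 556.9731303   -96.71791438  110.        ]
 [ 556.9731303   -96.71791438   60.        ]
 [ 526.14461681   45.99018895    0.        ]
 [ 495.38062649  188.39960841  110.67087853]
 [ 506.53717788 -133.19002296    0.        ]
 [ 478.87597742   -5.14371106    0.        ]]
```

arm_command --deltas '[[0, [17, 22, 0], 0], [0, [46, 57, 0], -0.02], [0, [75, 94, 0], -0.04], [0, [104, 130, 0], -0.06], [0, [133, 166, 0], -0.08], [0, [162, 202, 0], -0.1], [0, [191, 238, 0], -0.12], [0, [220, 274, 0], -0.14], [0, [249, 310, 0], -0.161], [0, [278, 346, -10], -0.161], [0, [307, 382, -30], -0.161], [0, [330, 411, -50], -0.161], [0, [342, 426, -65], -0.161], [0, [348, 434, -73], -0.161], [0, [348, 434, -73], -0.161], [0, [348, 434, -73], -0.161]]' --grip_force 10

```text
time_s: 2.95
ee_pos: [557.8, -102.1, 120.8]
ee_rot: [101.2, 90.0, -66.7]
force: [-0.1, 0.6, 0.3]
gripper_width: 0.6
```

```bash
cat > look.py <<'E'
import sys
from workcell import env,cams
from h import *
from scipy.spatial.transform import Rotation as R
tag=sys.argv[1]
s=env.state();M=R.from_euler('xyz',s['ee_rot'],degrees=True).as_matrix()
p=[525.3,49.9,np.radians(102.19)]
d=np.array(s['ee_pos'])[:2]-p[:2];c,q=np.cos(p[2]),np.sin(p[2])
print('t',s['time_s'],'tcp',np.round(s['ee_pos'],1),'tester',(c*d[0]+q*d[1]).round(1),(-q*d[0]+c*d[1]).round(1),'tip z',round(s['ee_pos'][2]-11,1),'F',np.round(s['force'],2),'w',round(s['gripper_width'],1),'jaw',np.degrees(np.arctan2(M[1,1],M[0,1])).round(2))
b={'top':(170,430,170,330),'scene':(255,435,215,335),'wrist':(0,640,0,480)}
for n in sys.argv[2:]:
    f=cams.grab_frame(n);x0,x1,y0,y1=b[n]
    k=min(800/(x1-x0),600/(y1-y0))
    cv2.imwrite(f'pics/{tag}_{n}.png',cv2.resize(f['img'][y0:y1,x0:x1,::-1],None,fx=k,fy=k,interpolation=cv2.INTER_CUBIC))
E
python3 look.py b top scene wrist
```

```text
t 2.95 tcp [ 557.8 -102.1  120.8] tester -155.4 0.3 tip z 109.8 F [-0.07  0.63  0.33] w 0.6 jaw -77.83
```

View pics/b_top.png

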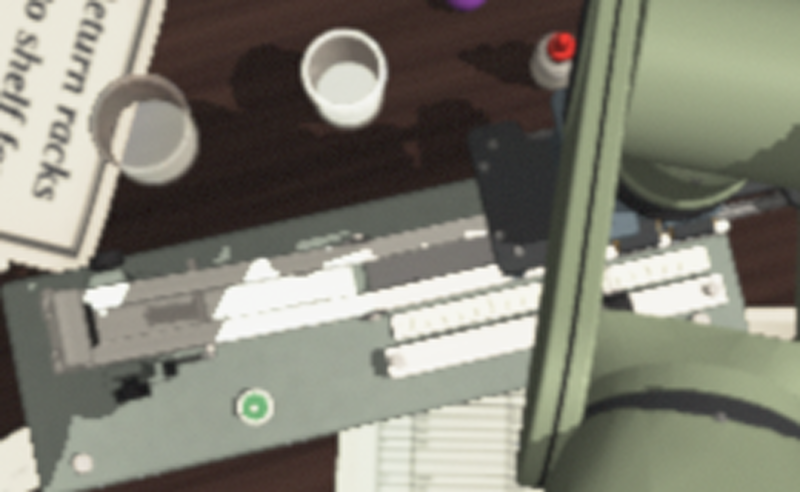

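View pics/b_scene.png

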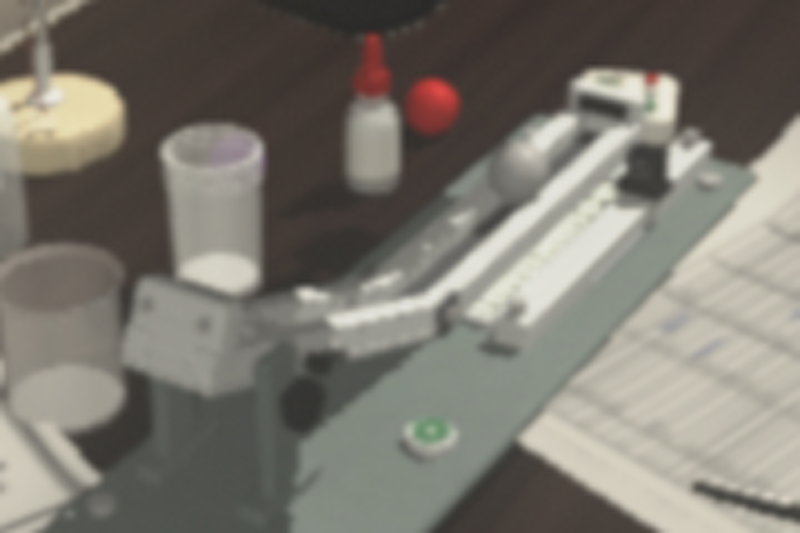

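View pics/b_wrist.png

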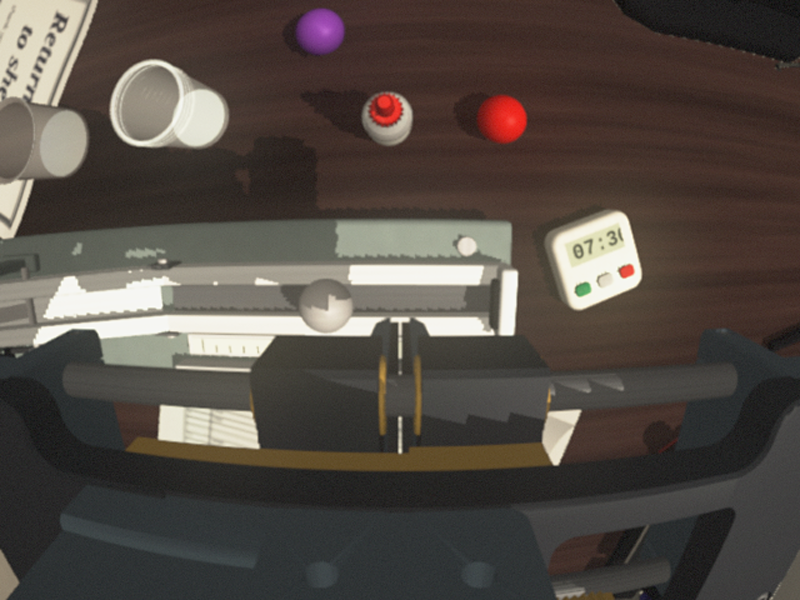

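```bash
python3 - <<'E'
from workcell import env,cams
from h import *
f=cams.grab_frame('wrist');K=np.array(f['K']);print(K,f['tvec'])
Rm=cv2.Rodrigues(np.array(f['rvec'],float))[0];t=np.array(f['tvec'],float);C=-Rm.T@t
p=[525.3,49.9,np.radians(102.19)];c,q=np.cos(p[2]),np.sin(p[2])
def wr(px,z):
    v=np.array([(px[0]-K[0,2])/K[0,0],(px[1]-K[1,2])/K[1,1]]);r=np.hypot(*v)
    d=Rm.T@np.r_[v/r*np.sin(r),np.cos(r)];w=C+d*(z-C[2])/d[2]
    e=w[:2]-p[:2];return w.round(1),(c*e[0]+q*e[1]).round(1),(-q*e[0]+c*e[1]).round(1)
for n in ['ball','bench_timer','cursor_block']:
    for r in cams.silhouettes(f,n)[:4]: print(n,r['conf'],r['centre'],r['region'].sum(),wr(r['centre'],54))
print('ball',wr((326/1.25,305/1.25),54))
print('endblock front edge top',wr((498/1.25,293/1.25),56),wr((500/1.25,268/1.25),56),wr((500/1.25,333/1.25),56))
print('rails y: ', wr((420/1.25,265/1.25),42),wr((450/1.25,285/1.25),42),wr((450/1.25,315/1.25),42))
E
```

```text
[[371.64829954   0.         319.60923704]
 [  0.         371.64829954 238.57903119]
 [  0.           0.           1.        ]] [-216.38527908  499.01307831  444.58489388]
ball 0.96 [401.8, 94.4] 1197 (array([ 674. , -135.5,   54. ]), np.float64(-212.6), np.float64(-106.2))
ball 0.94 [257.5, 26.0] 1123 (array([702.1, -26.2,  54. ]), np.float64(-111.7), np.float64(-156.7))
ball 0.73 [259.6, 241.8] 1524 (array([549.3, -59.1,  54. ]), np.float64(-111.6), np.float64(-0.5))
bench_timer 0.72 [475.4, 204.0] 4464 (array([ 611.1, -209.3,   54. ]), np.float64(-271.4), np.float64(-29.1))
cursor_block 0.51 [187.2, 227.6] 38434 (array([548.4,  -3.2,  54. ]), np.float64(-56.7), np.float64(-11.4))
ball (array([547.9, -60.3,  54. ]), np.float64(-112.5), np.float64(1.2))
endblock front edge top (array([ 576.2, -155.9,   56. ]), np.float64(-211.9), np.float64(-6.3)) (array([ 590.6, -153.3,   56. ]), np.float64(-212.4), np.float64(-20.9)) (array([ 553. , -163.5,   56. ]), np.float64(-214.4), np.float64(18.0))
rails y:  (array([ 580.2, -109.4,   42. ]), np.float64(-167.3), np.float64(-20.0)) (array([ 572.2, -129.6,   42. ]), np.float64(-185.3), np.float64(-7.9)) (array([ 554., -134.,   42.]), np.float64(-185.8), np.float64(10.7))
```

arm_command --deltas '[[0, [0, 0, -15], 0], [0, [0, 0, -30], 0], [0, [0, 0, -43], 0], [0, [0, 0, -52], 0], [0, [0, 0, -58], 0], [0, [0, 0, -61], 0], [0, [0, 0, -61], 0], [0, [0, 0, -61], 0]]'

```text
time_s: 4.1
ee_pos: [558.4, -101.4, 59.7]
ee_rot: [150.7, 89.9, -17.1]
force: [-0.1, 0.8, -0.5]
gripper_width: 0.6
```

```bash
python3 look.py c scene wrist
```

```text
t 4.1 tcp [ 558.4 -101.4   59.7] tester -154.8 -0.4 tip z 48.7 F [-0.06  0.8  -0.53] w 0.6 jaw -77.8
```

View pics/c_scene.png

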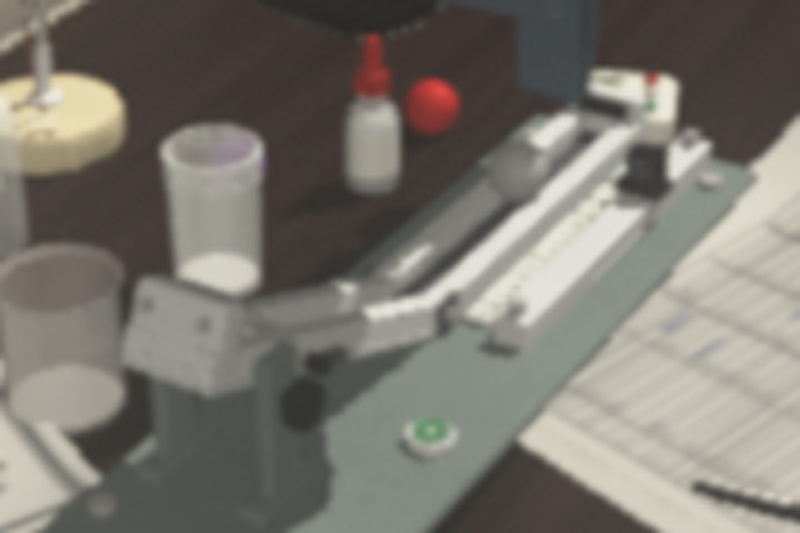

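View pics/c_wrist.png

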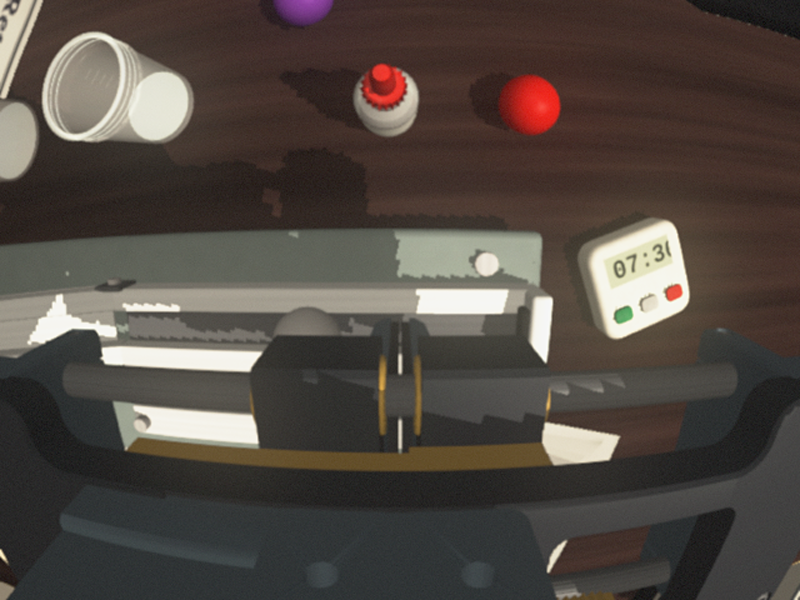

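arm_command --deltas '[[0, [-0.4, 2, 0], 0], [0, [-1.1, 4.9, 0], 0], [0, [-1.7, 7.8, 0], 0], [0, [-2.1, 9.8, 0], 0], [0, [-2.5, 11.7, 0], 0], [0, [-3, 13.7, 0], 0], [0, [-3.4, 15.6, 0], 0], [0, [-3.8, 17.6, 0], 0], [0, [-4.2, 19.5, 0], 0], [0, [-4.6, 21.5, 0], 0], [0, [-5.1, 23.5, 0], 0], [0, [-5.5, 25.4, 0], 0], [0, [-5.9, 27.4, 0], 0], [0, [-6.3, 29.3, 0], 0], [0, [-6.8, 31.3, 0], 0], [0, [-7.4, 34.2, 0], 0], [0, [-8, 37.1, 0], 0], [0, [-8.7, 40.1, 0], 0], [0, [-9.3, 43, 0], 0], [0, [-9.9, 46, 0], 0]]'

```text
time_s: 6.2
ee_pos: [548.0, -55.0, 59.3]
ee_rot: [91.3, 90.0, -76.5]
force: [0.1, 0.1, -0.7]
gripper_width: 0.4
```

```bash
python3 look.py d scene
```

```text
t 6.2 tcp [548.  -55.   59.3] tester -107.4 -0.0 tip z 48.3 F [ 0.07  0.09 -0.69] w 0.4 jaw -77.8
```

View pics/d_scene.png

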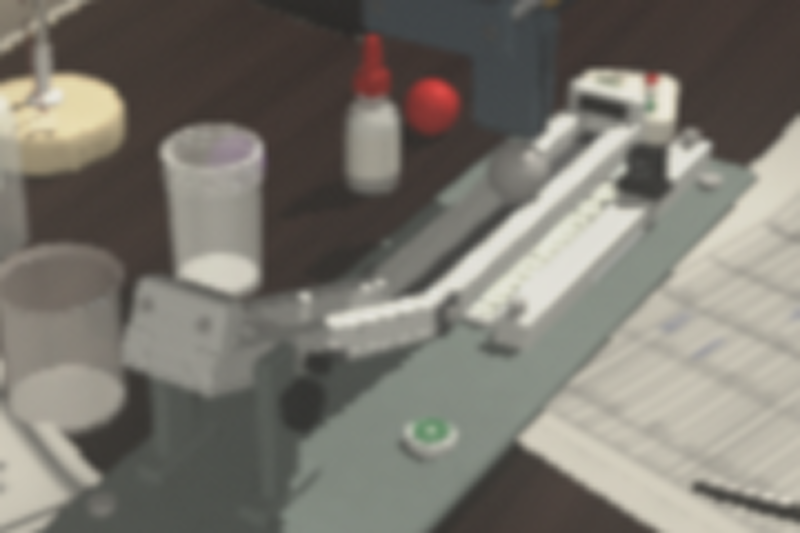

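```bash
python3 look.py e wrist top; python3 - <<'E'
from workcell import env,cams
from h import *
s=env.state();e=np.array(s['ee_pos'])
f=cams.grab_frame('scene');print('tcp,tip,px',P(f,[e,e-[0,0,11],e+[0,0,60]]))
for r in cams.silhouettes(f,'ball')[:3]:print(r['conf'],r['centre'],ray(f,r['centre'],54))
cv2.imwrite('pics/e_scene.png',cv2.resize(f['img'][120:320,250:490,::-1],(720,600),interpolation=cv2.INTER_CUBIC))
E
```

```text
t 6.25 tcp [547.9 -54.6  59.3] tester -107.0 0.0 tip z 48.3 F [-0.49  0.47 -0.64] w 0.4 jaw -77.8
tcp,tip,px [[369.51795783 251.56378669]
 [369.41483923 255.8087401 ]
 [370.09774777 227.69630427]]
0.73 [374.2, 253.8] [539.56431199 -61.73996093  54.        ]
0.63 [351.4, 237.3] [634.63615122 -89.48222823  54.        ]
```

View pics/e_scene.png

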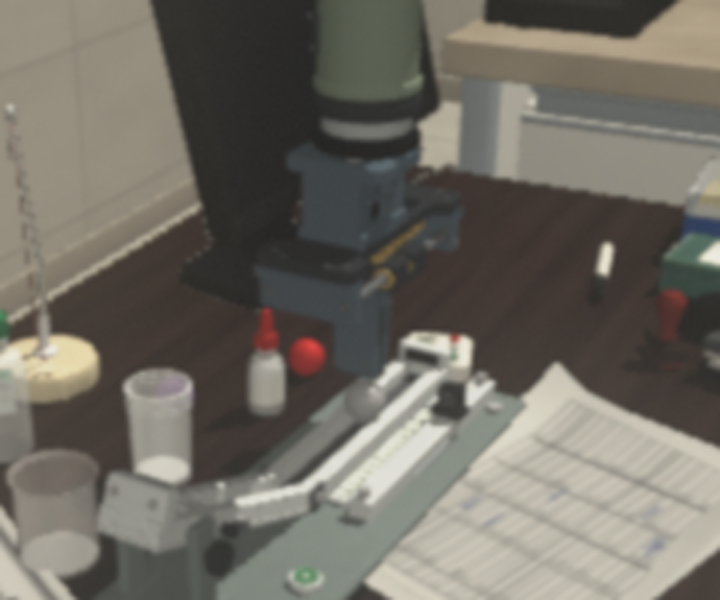

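View pics/e_wrist.png

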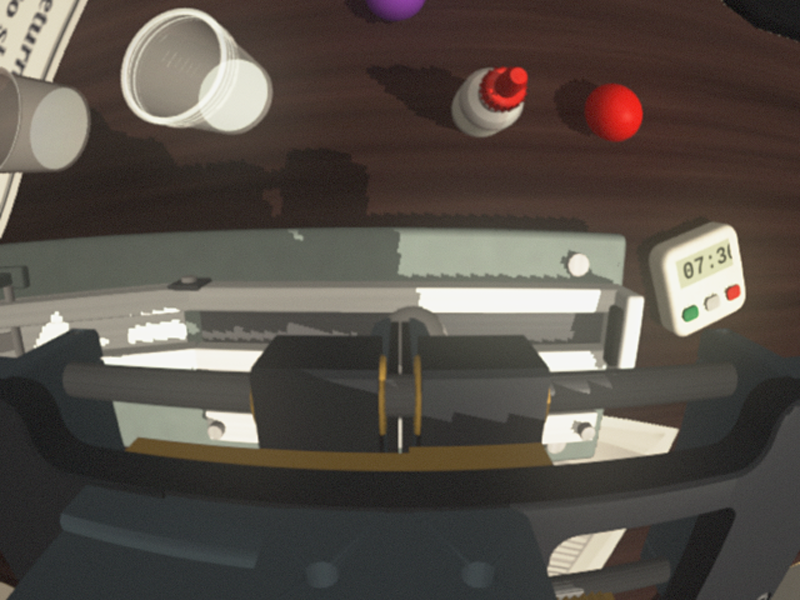

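View pics/e_top.png

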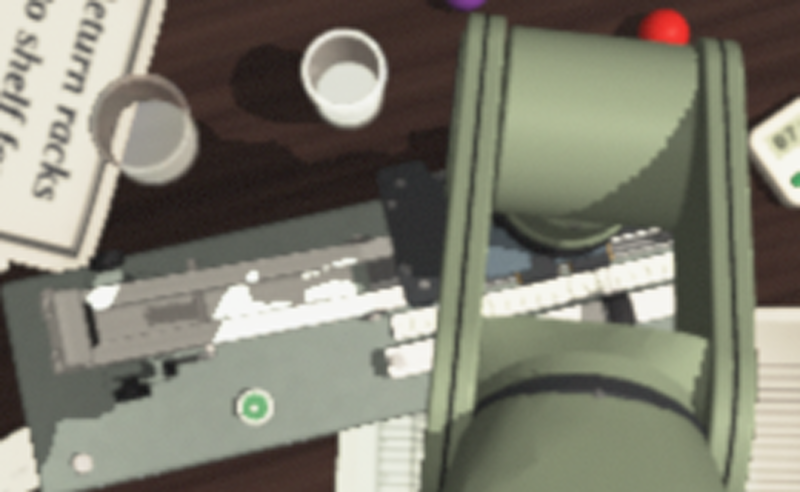

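```bash
python3 - <<'E'
from workcell import env,cams
from h import *
f=cams.grab_frame('wrist');K=np.array(f['K'])
s=env.state();e=np.array(s['ee_pos']);print(s['qpos'],e,s['ee_rot'],s['force'])
Rm=cv2.Rodrigues(np.array(f['rvec'],float))[0];t=np.array(f['tvec'],float);C=-Rm.T@t
print('cam',C,'axis',Rm[2])
def pr(w):
    c=Rm@w+t;r=np.arctan2(np.hypot(c[0],c[1]),c[2]);d=c[:2]/np.hypot(*c[:2])*r
    return np.array([K[0,2]+K[0,0]*d[0],K[1,2]+K[1,1]*d[1]])
for h in (40,0,-11):print('z',h,pr(e+[0,0,h])*1.25)
p=[525.3,49.9,np.radians(102.19)]
print('ball if -113',pr(T(p,[-113,0,54])[0])*1.25, 'ball if -78',pr(T(p,[-78,0,54])[0])*1.25)
g=f['img'][225:300,260:380,::-1];cv2.imwrite('pics/e_wc.png',cv2.resize(g,(800,500),interpolation=cv2.INTER_CUBIC))
E
```

```text
[-6.96223726e+00  2.30176099e+01  1.03668252e+02 -1.00188772e-02
  5.33079139e+01  7.08557785e+01] [548.11413384 -55.39819372  59.2860443 ] [108.62057485  89.98983675 -59.19145493] [ 0.00141071  0.64340014 -0.18601044]
cam [613.39857607 -40.51288275 250.49024304] axis [-0.23488357 -0.05051389 -0.97071008]
z 40 [401.78094057 379.16608875]
z 0 [401.37478285 341.98791141]
z -11 [401.28739145 334.05847913]
ball if -113 [413.10972607 338.20483786] ball if -78 [335.11422552 337.96684189]
```

View pics/e_wc.png

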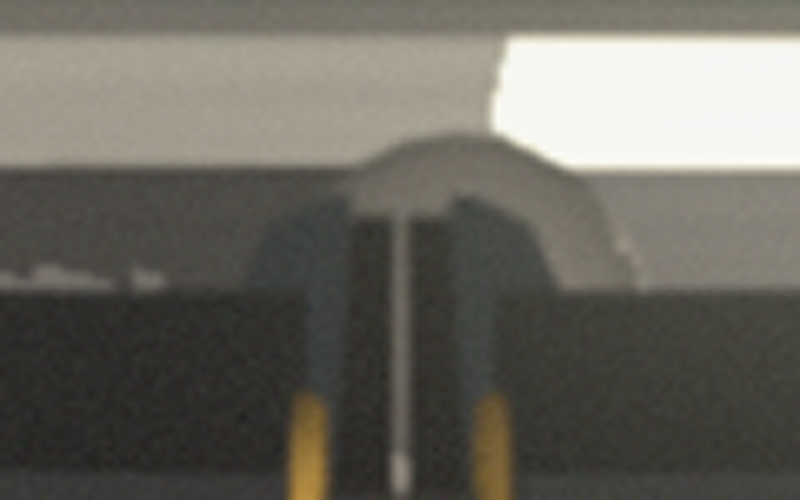

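```bash
python3 - <<'E'
from workcell import env,cams
from h import *
f=cams.grab_frame('scene');e=np.array(env.state()['ee_pos'])
im=cv2.resize(f['img'][205:280,330:430,::-1],(800,600),interpolation=cv2.INTER_CUBIC)
u=np.array([-.2112,.9774,0]);v=np.array([-.9774,-.2112,0])
for h,col in((-11,(0,0,255)),(10,(0,255,0)),(30,(255,0,0))):
    q=[e+a*13.5*u+b*16*v+[0,0,h] for a,b in((1,1),(1,-1),(-1,-1),(-1,1))]
    cv2.polylines(im,[np.int32((P(f,q)-[330,205]+.5)*8)],True,col,1)
cv2.imwrite('pics/f_s.png',im)
E
```

```text
(no output)
```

View pics/f_s.png

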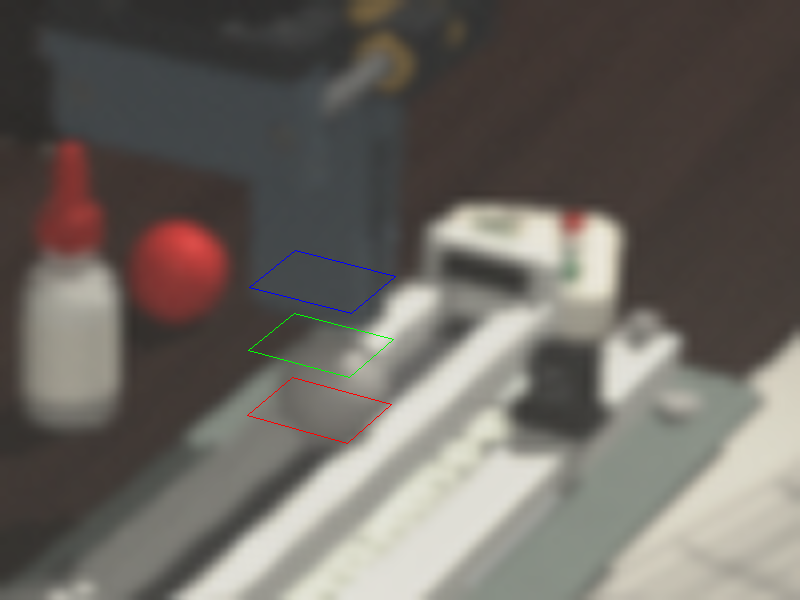

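```bash
python3 - <<'E'
from workcell import env,cams
from h import *
f=cams.grab_frame('wrist');K=np.array(f['K'])
s=env.state();e=np.array(s['ee_pos'])
Rm=cv2.Rodrigues(np.array(f['rvec'],float))[0];t=np.array(f['tvec'],float)
def pr(w):
    c=Rm@np.asarray(w)+t;r=np.arctan2(np.hypot(c[0],c[1]),c[2]);d=c[:2]/np.hypot(*c[:2])*r
    return np.array([K[0,2]+K[0,0]*d[0],K[1,2]+K[1,1]*d[1]])
p=[525.3,49.9,np.radians(102.19)]
x0,y0,k=220,180,4
im=cv2.resize(f['img'][y0:y0+130,x0:x0+200,::-1],None,fx=k,fy=k,interpolation=cv2.INTER_CUBIC)
u=np.array([-.2112,.9774,0]);v=np.array([-.9774,-.2112,0])
def pl(w,col,cl=True):
    q=np.array([pr(a) for a in w]);cv2.polylines(im,[np.int32((q-[x0,y0]+.5)*k)],cl,col,1)
for h,col in((-11,(0,0,255)),(10,(0,255,0)),(30,(255,0,0))):
    pl([e+a*13.5*u+b*16*v+[0,0,h] for a,b in((1,1),(1,-1),(-1,-1),(-1,1))],col)
for y in(-22,-10,10,22): pl(T(p,[[-208,y,42],[0,y,42]]),(0,255,255),False)
pl(T(p,[[-113+16*np.cos(a),16*np.sin(a),54] for a in np.linspace(0,6.28,30)]),(255,0,255))
cv2.imwrite('pics/f_w.png',im)
E
```

```text
(no output)
```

View pics/f_w.png

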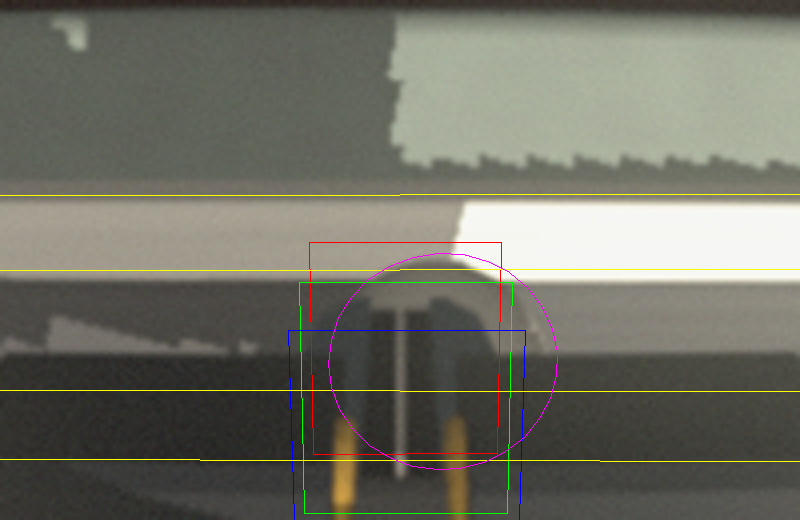

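The fingers passed over the ball without touching it. Both the scene and wrist pictures show the fingertips about 20–26 mm above the TCP, not 11 mm ahead of it, so I'm backing off and will find the real tip height from the images.

arm_command --deltas '[[0, [2, -10, 0], 0], [0, [5, -22, 0], 0], [0, [7, -34, 0], 0], [0, [9, -43, 0], 0], [0, [10.5, -49, 0], 0], [0, [10.5, -49, -5], 0], [0, [10.5, -49, -10], 0], [0, [10.5, -49, -13], 0], [0, [10.5, -49, -15], 0], [0, [10.5, -49, -15], 0]]'

```text
time_s: 7.6
ee_pos: [558.2, -103.9, 43.8]
ee_rot: [-19.8, 89.9, 172.5]
force: [0.5, 0.1, -0.4]
gripper_width: 0.2
```

```bash
cat > tip.py <<'E'
import sys
from workcell import env,cams
from h import *
tag=sys.argv[1];off=float(sys.argv[2]) # tip z minus tcp z
s=env.state();e=np.array(s['ee_pos']);print(s['time_s'],e.round(1),np.round(s['force'],2))
f=cams.grab_frame('scene');q0=P(f,e)[0];x0,y0=int(q0[0])-50,int(q0[1])-45
im=cv2.resize(f['img'][y0:y0+75,x0:x0+100,::-1],(800,600),interpolation=cv2.INTER_CUBIC)
u=np.array([-.2112,.9774,0]);v=np.array([-.9774,-.2112,0])
q=[e+a*13.5*u+b*16*v+[0,0,off] for a,b in((1,1),(1,-1),(-1,-1),(-1,1))]
cv2.polylines(im,[np.int32((P(f,q)-[x0,y0]+.5)*8)],True,(0,0,255),1)
cv2.imwrite(f'pics/{tag}.png',im)
E
python3 tip.py g 25
```

```text
7.6 [ 558.2 -103.9   43.8] [ 0.48  0.07 -0.42]
```

View pics/g.png

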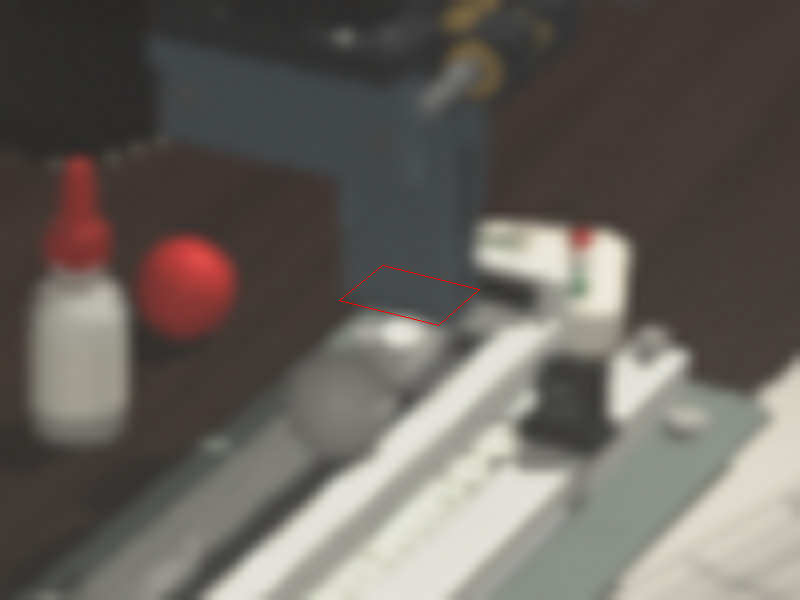

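arm_command --deltas '[[0, [0, 0, -4], 0], [0, [0, 0, -8], 0], [0, [0, 0, -11], 0], [0, [0, 0, -14], 0], [0, [0, 0, -14], 0], [0, [0, 0, -14], 0]]'

```text
time_s: 8.25
ee_pos: [558.6, -104.3, 30.2]
ee_rot: [50.5, 90.0, -117.3]
force: [0.2, 0.7, 0.4]
gripper_width: 0.6
```

```bash
python3 tip.py g2 24
```

```text
8.25 [ 558.6 -104.3   30.2] [0.21 0.72 0.4 ]
```

View pics/g2.png

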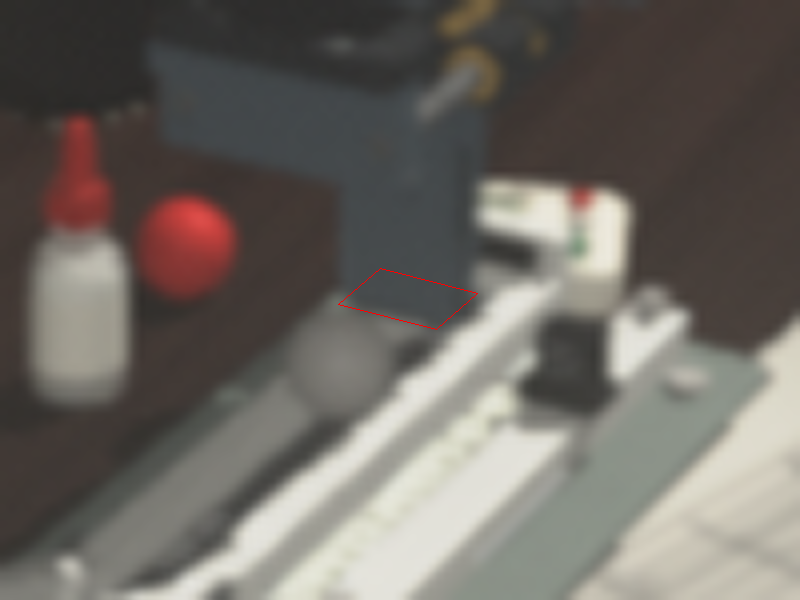

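arm_command --deltas '[[0, [0, 0, -2], 0], [0, [0, 0, -4], 0], [0, [0, 0, -5], 0], [0, [0, 0, -6], 0], [0, [0, 0, -6], 0]]'

```text
time_s: 8.8
ee_pos: [558.5, -104.3, 24.1]
ee_rot: [-2.9, 90.0, -170.7]
force: [0.5, -0.2, 0.2]
gripper_width: 0.5
```

```bash
python3 tip.py g3 24;python3 look.py g3 wrist
```

```text
8.8 [ 558.5 -104.3   24.1] [ 0.5  -0.22  0.21]
t 8.85 tcp [ 558.5 -104.3   24.2] tester -157.8 0.1 tip z 13.2 F [-0.45 -0.98 -0.74] w 0.6 jaw -77.81
```

View pics/g3.png

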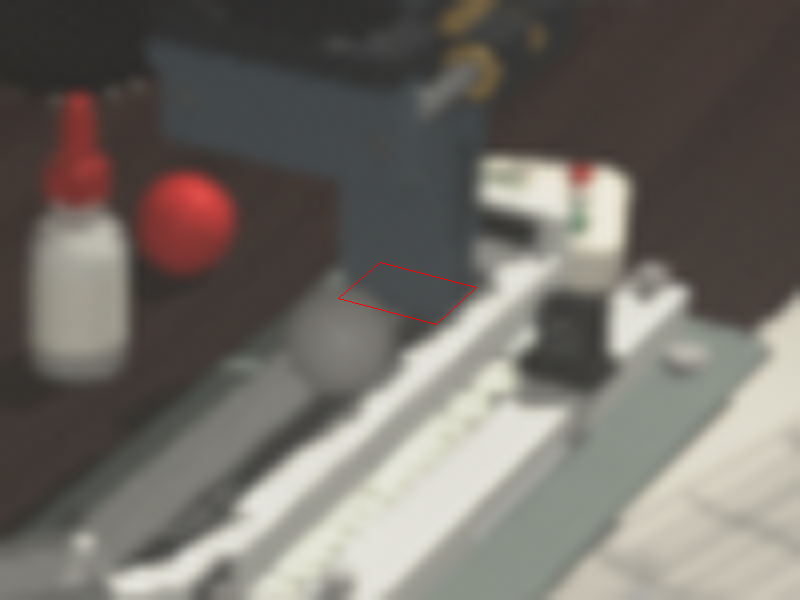

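View pics/g3_wrist.png

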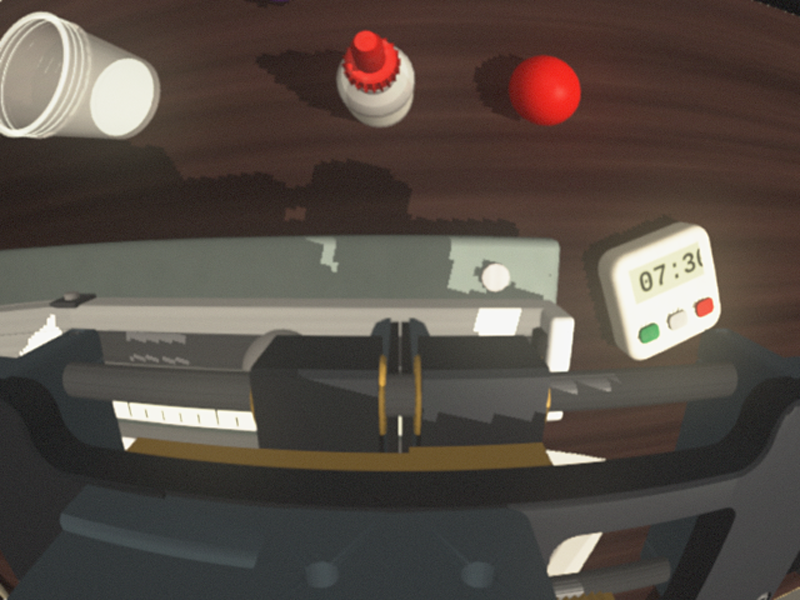

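arm_command --deltas '[[0, [-0.6, 2.9, 0], 0], [0, [-1.3, 5.9, 0], 0], [0, [-1.9, 8.8, 0], 0], [0, [-2.3, 10.8, 0], 0], [0, [-2.7, 12.7, 0], 0], [0, [-3.2, 14.7, 0], 0], [0, [-3.6, 16.6, 0], 0], [0, [-4, 18.6, 0], 0], [0, [-4.4, 20.5, 0], 0], [0, [-4.9, 22.5, 0], 0], [0, [-5.4, 25, 0], 0], [0, [-5.9, 27.4, 0], 0]]'

```text
time_s: 10.1
ee_pos: [552.6, -76.7, 24.3]
ee_rot: [106.6, 90.0, -61.2]
force: [-0.1, -2.2, 1.4]
gripper_width: 0.4
```

```bash
python3 tip.py h1 24
```

```text
10.1 [552.6 -76.7  24.3] [-0.15 -2.17  1.38]
```

View pics/h1.png

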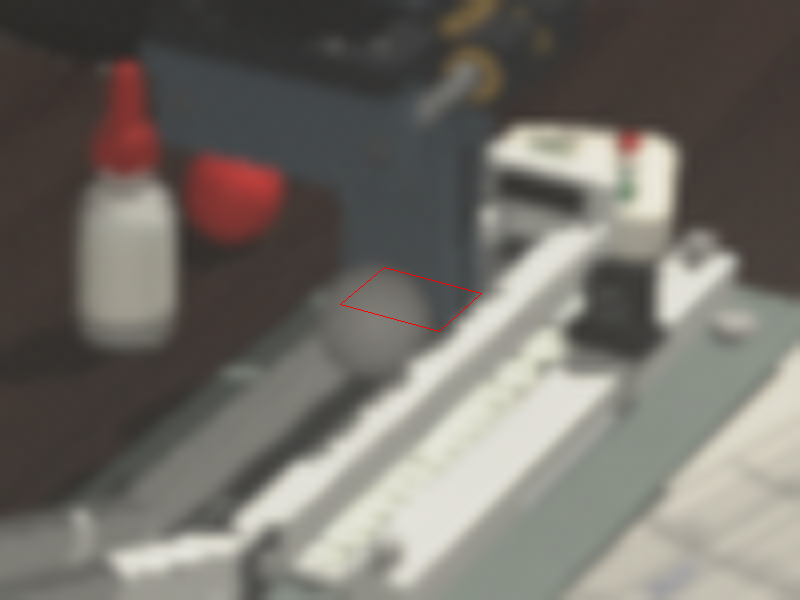

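arm_command --deltas '[[0, [0.8, -4, 0], 0], [0, [1.7, -8, 0], 0], [0, [1.7, -8, 0], 0], [0, [1.7, -8, -1], 0], [0, [1.7, -8, -2], 0], [0, [1.7, -8, -3], 0], [0, [1.7, -8, -3], 0]]'

```text
time_s: 10.85
ee_pos: [554.3, -84.9, 21.6]
ee_rot: [67.2, 90.0, -100.6]
force: [-0.8, 0.0, 4.1]
gripper_width: 0.6
```

```bash
python3 tip.py h2 24; python3 -c "
from workcell import cams
from h import *
f=cams.grab_frame('scene')
for r in cams.silhouettes(f,'ball')[:3]:print(r['conf'],r['centre'],ray(f,r['centre'],54))"
```

```text
10.85 [554.3 -84.9  21.6] [-0.79  0.03  4.06]
0.46 [369.9, 254.7] [543.95968225 -51.8116511   54.        ]
0.45 [352.4, 236.7] [635.06017031 -93.60336773  54.        ]
```

View pics/h2.png

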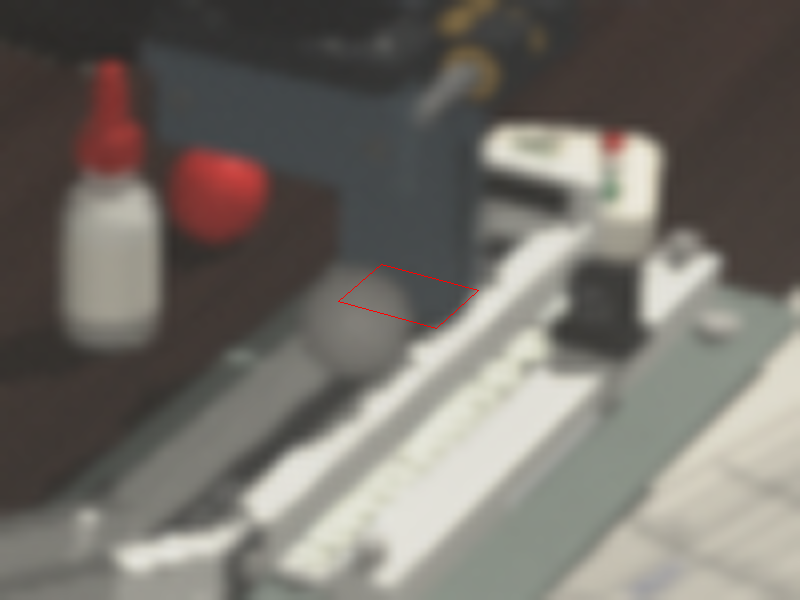

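arm_command --deltas '[[0, [0, 0, 2.5], 0], [0, [0, 0, 5], 0], [0, [0, 0, 5], 0], [0, [-0.4, 2, 5], 0], [0, [-0.8, 3.9, 5], 0], [0, [-1.3, 5.9, 5], 0], [0, [-1.7, 7.8, 5], 0], [0, [-2.1, 9.8, 5], 0], [0, [-2.5, 11.7, 5], 0], [0, [-3, 13.7, 5], 0], [0, [-3.4, 15.6, 5], 0], [0, [-3.8, 17.6, 5], 0], [0, [-4.2, 19.5, 5], 0]]'

```text
time_s: 12.3
ee_pos: [550.1, -65.3, 26.3]
ee_rot: [104.1, 90.0, -63.7]
force: [-1.2, 0.0, 0.4]
gripper_width: 0.6
```

```bash
python3 tip.py h3 21; python3 -c "
from workcell import cams
from h import *
f=cams.grab_frame('scene')
for r in cams.silhouettes(f,'ball')[:3]:print(r['conf'],r['centre'],ray(f,r['centre'],54))"
```

```text
12.3 [550.1 -65.3  26.3] [-1.22  0.01  0.4 ]
0.54 [368.2, 255.4] [544.63383462 -46.65879118  54.        ]
0.53 [351.9, 238.6] [628.9535134  -85.01413495  54.        ]
```

View pics/h3.png

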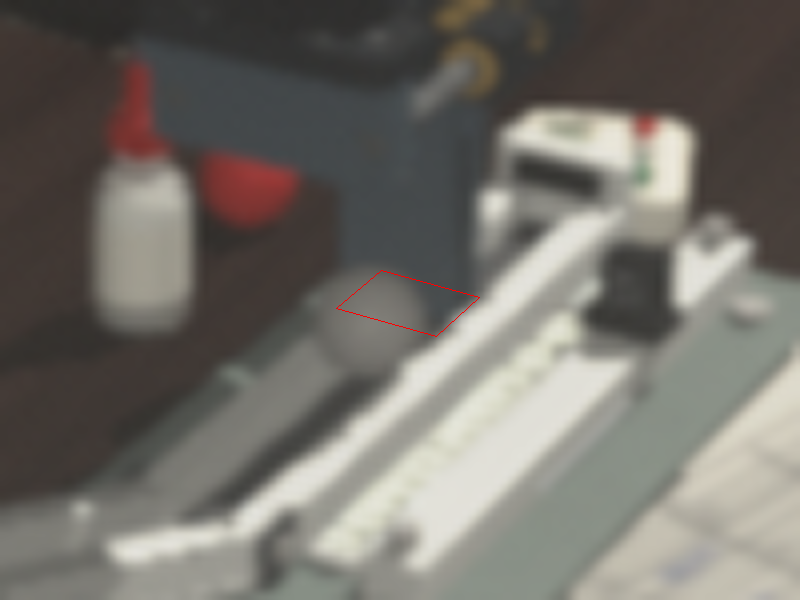

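```bash
cat > bp.py <<'E'
import sys
from workcell import env,cams
from h import *
tag=sys.argv[1]; xs=[float(a) for a in sys.argv[2:]]
p=[525.3,49.9,np.radians(102.19)];c,q=np.cos(p[2]),np.sin(p[2])
s=env.state();e=np.array(s['ee_pos']);d=e[:2]-p[:2];print(s['time_s'],'tool tester',c*d[0]+q*d[1],-q*d[0]+c*d[1],e[2],np.round(s['force'],2))
f=cams.grab_frame('scene')
def cen(x): 
    if x<-2.3: return [x,0,54]
    return G(x+2.3,0,12)  # x measured along path
x0,y0=290,210
im=cv2.resize(f['img'][y0:y0+90,x0:x0+120,::-1],(800,600),interpolation=cv2.INTER_CUBIC);k=800/120
for x in xs:
    C=T(p,cen(x))[0];m=P(f,C)[0]
    R=cv2.Rodrigues(np.array(f['rvec']))[0];z=(R@C+np.array(f['tvec']))[2];r=16*f['K'][0][0]/z
    cv2.circle(im,tuple(np.int32((m-[x0,y0]+.5)*k)),int(r*k),(0,0,255),1)
cv2.imwrite(f'pics/{tag}.png',im)
E
python3 bp.py i1 -88 -97
```

```text
12.45 tool tester -117.75321088560418 0.08960596585844982 26.24915897832676 [-0.85 -0.59 -0.18]
```

View pics/i1.png

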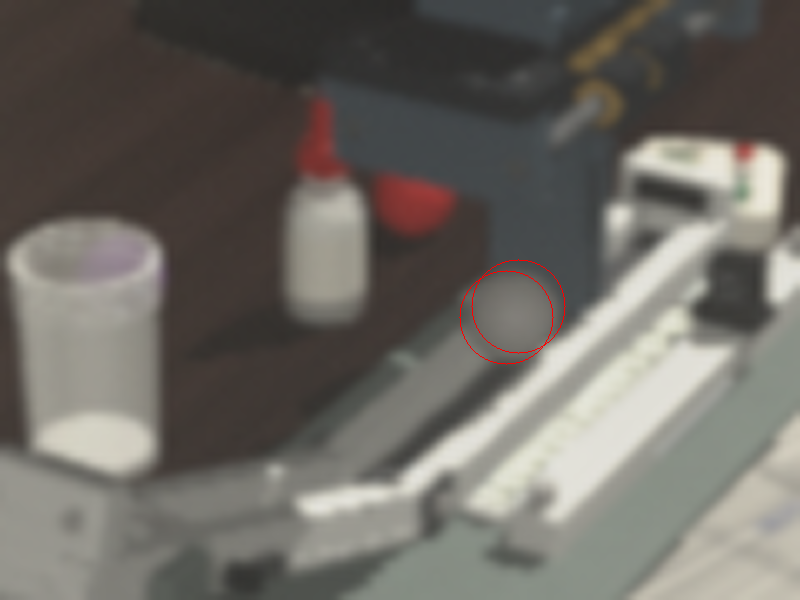

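arm_command --deltas '[[0, [-0.4, 2, 0], 0], [0, [-1, 4.4, 0], 0], [0, [-1.6, 7.3, 0], 0], [0, [-2.3, 10.8, 0], 0], [0, [-3.2, 14.7, 0], 0], [0, [-4, 18.6, 0], 0], [0, [-4.9, 22.5, 0], 0], [0, [-5.7, 26.4, 0], 0], [0, [-6.5, 30.3, 0], 0], [0, [-7.4, 34.2, 0], 0], [0, [-8.2, 38.1, 0], 0], [0, [-9.1, 42, 0], 0], [0, [-9.9, 45.9, 0], 0], [0, [-10.8, 49.8, 0], 0], [0, [-11.6, 53.8, 0], 0], [0, [-12.5, 57.7, 0], 0], [0, [-13.3, 61.6, 0], 0], [0, [-14.2, 65.5, 0], 0], [0, [-15, 69.4, 0], 0], [0, [-15.8, 73.3, 0], 0]]'

```text
time_s: 14.5
ee_pos: [534.3, 8.2, 26.3]
ee_rot: [98.4, 90.0, -69.4]
force: [-0.6, -0.4, 0.5]
gripper_width: 0.1
```

arm_command --deltas '[[0, [-0.7, 3.4, 0], 0], [0, [-1.5, 6.8, 0], 0], [0, [-2.2, 10.3, 0], 0], [0, [-3, 13.7, 0], 0], [0, [-3.7, 17.1, 0.2], 0], [0, [-4.4, 20.5, 1.6], 0], [0, [-5.2, 23.9, 3], 0], [0, [-5.9, 27.4, 4.4], 0], [0, [-6.7, 30.8, 5.8], 0], [0, [-7.4, 34.2, 7.1], 0], [0, [-8.1, 37.6, 8.5], 0], [0, [-8.9, 41.1, 9.9], 0], [0, [-9.6, 44.5, 11.3], 0], [0, [-10.3, 47.9, 12.6], 0], [0, [-11.1, 51.3, 14], 0], [0, [-11.8, 54.7, 15.4], 0], [0, [-12.6, 58.2, 16.8], 0], [0, [-13.3, 61.6, 18.2], 0], [0, [-14, 65, 19.5], 0], [0, [-14.8, 68.4, 20.9], 0]]'

```text
time_s: 16.5
ee_pos: [519.5, 76.6, 47.3]
ee_rot: [87.5, 90.0, -80.3]
force: [0.2, -1.7, 0.9]
gripper_width: 0.9
```

```bash
python3 bp.py i2 59; python3 look.py i2 wrist
```

```text
16.5 tool tester 27.290689949918093 0.027318506965261058 47.28021187213812 [ 0.25 -1.66  0.93]
t 16.55 tcp [519.4  77.1  47.5] tester 27.9 -0.0 tip z 36.5 F [0.19 0.04 0.06] w 0.3 jaw -77.81
```

View pics/i2.png

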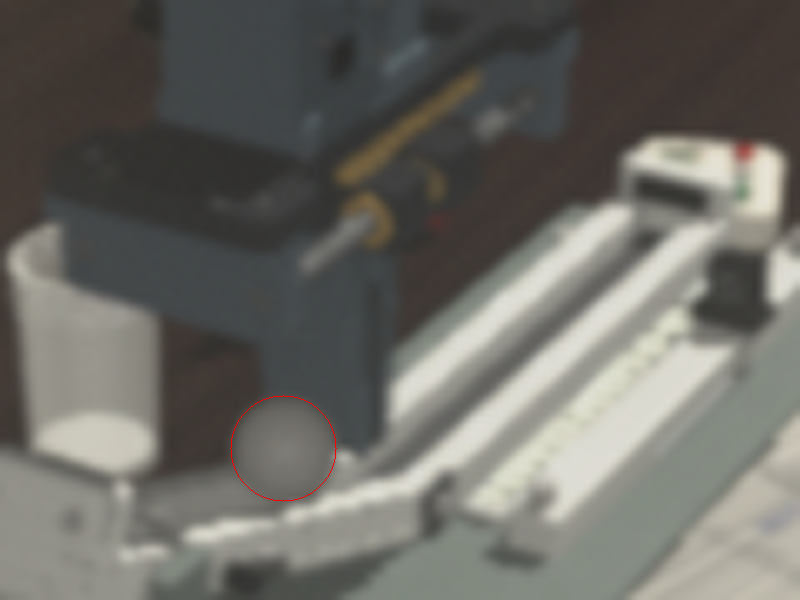

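View pics/i2_wrist.png

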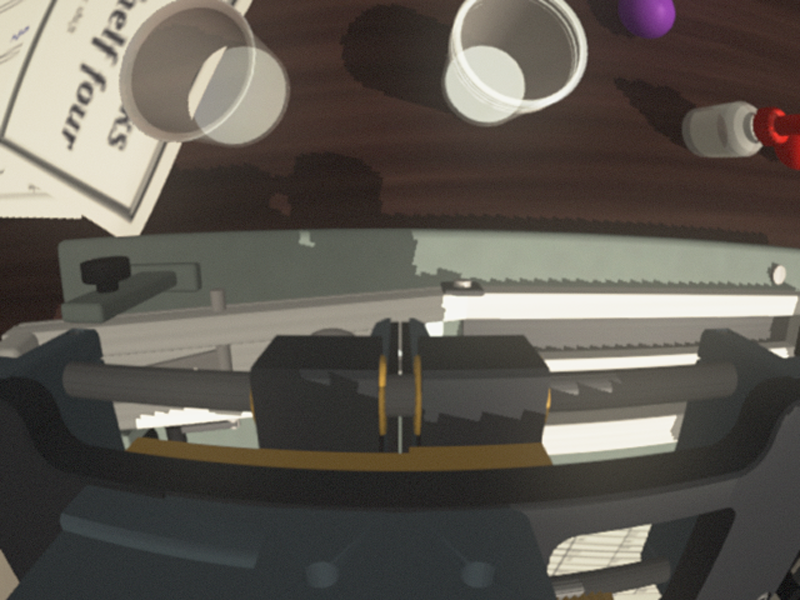

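arm_command --deltas '[[0, [-0.7, 3.4, 1.5], 0], [0, [-1.5, 6.8, 3.1], 0], [0, [-2.2, 10.3, 4.6], 0], [0, [-3, 13.7, 6.1], 0], [0, [-3.7, 17.1, 7.7], 0], [0, [-4.4, 20.5, 9.2], 0], [0, [-5.2, 23.9, 10.7], 0], [0, [-5.9, 27.4, 12.2], 0], [0, [-6.7, 30.8, 13.8], 0], [0, [-7.4, 34.2, 15.3], 0], [0, [-8.1, 37.6, 16.8], 0], [0, [-8.9, 41.1, 18.4], 0], [0, [-9.6, 44.5, 19.9], 0], [0, [-10.3, 47.9, 21.4], 0], [0, [-11.1, 51.3, 23], 0], [0, [-11.8, 54.7, 24.5], 0], [0, [-12.6, 58.2, 26], 0]]'

```text
time_s: 18.3
ee_pos: [506.9, 134.8, 73.3]
ee_rot: [114.2, 90.0, -53.6]
force: [0.8, -2.3, 0.8]
gripper_width: 0.3
```

```bash
python3 bp.py i3 123; python3 look.py i3 wrist
```

```text
18.3 tool tester 86.85799281065682 0.025202466617333386 73.3139275067796 [ 0.83 -2.28  0.83]
t 18.35 tcp [506.9 135.4  73.5] tester 87.4 -0.1 tip z 62.5 F [ 1.39 -0.7   0.34] w 0.6 jaw -77.8
```

View pics/i3.png

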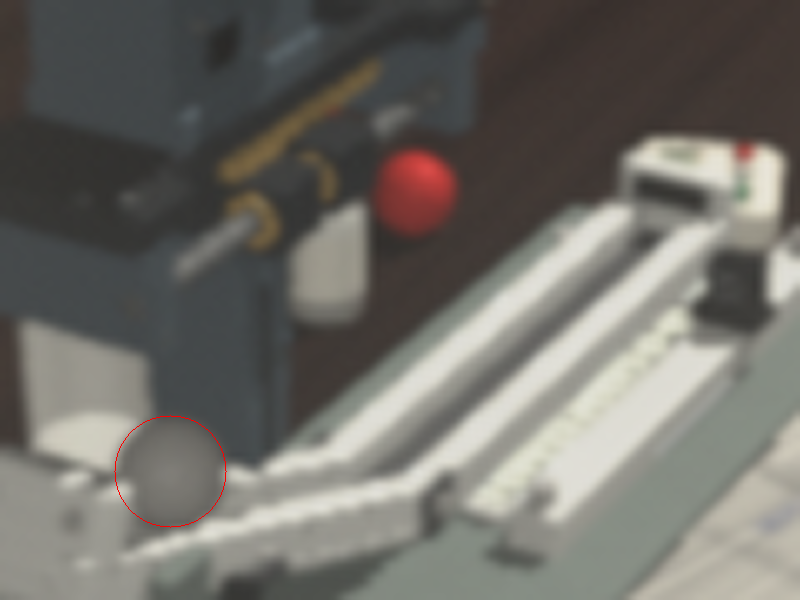

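View pics/i3_wrist.png

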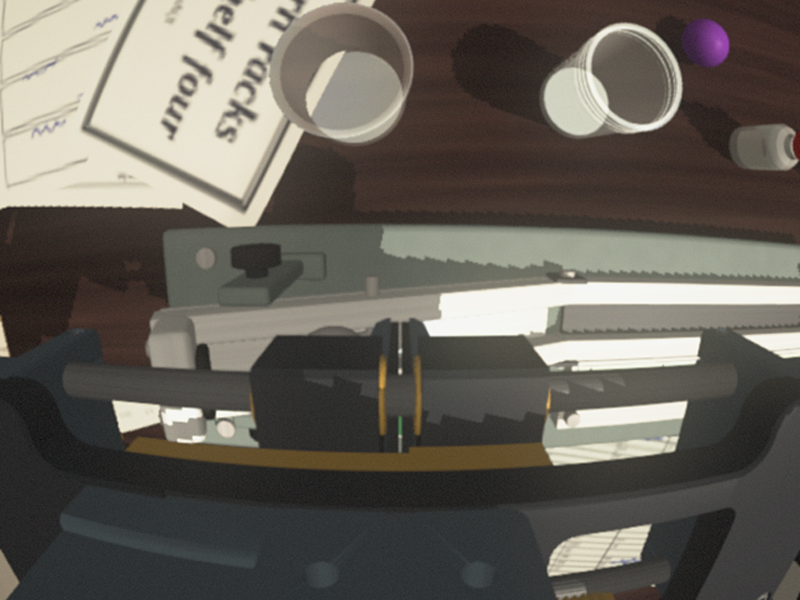

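arm_command --deltas '[[0, [-0.5, 2.4, 1.1], 0], [0, [-1.1, 4.9, 2.2], 0], [0, [-1.6, 7.3, 3.2], 0], [0, [-2.1, 9.8, 4.3], 0], [0, [-2.6, 12.2, 5.4], 0], [0, [-3.2, 14.7, 6.5], 0], [0, [-3.7, 17.1, 7.6], 0], [0, [-4.2, 19.6, 8.6], 0], [0, [-4.7, 22, 9.5], 0]]'

```text
time_s: 19.3
ee_pos: [502.2, 156.7, 82.8]
ee_rot: [89.6, 90.0, -78.2]
force: [0.2, -1.5, 0.7]
gripper_width: 0.4
```

```bash
python3 bp.py i4 152; python3 look.py i4 wrist top
```

```text
19.3 tool tester 109.27258110718397 0.005789896029938291 82.77680215338408 [ 0.25 -1.48  0.66]
t 19.35 tcp [502.2 157.1  82.9] tester 109.7 -0.1 tip z 71.9 F [ 0.09 -0.29  0.24] w 0.3 jaw -77.81
```

View pics/i4.png

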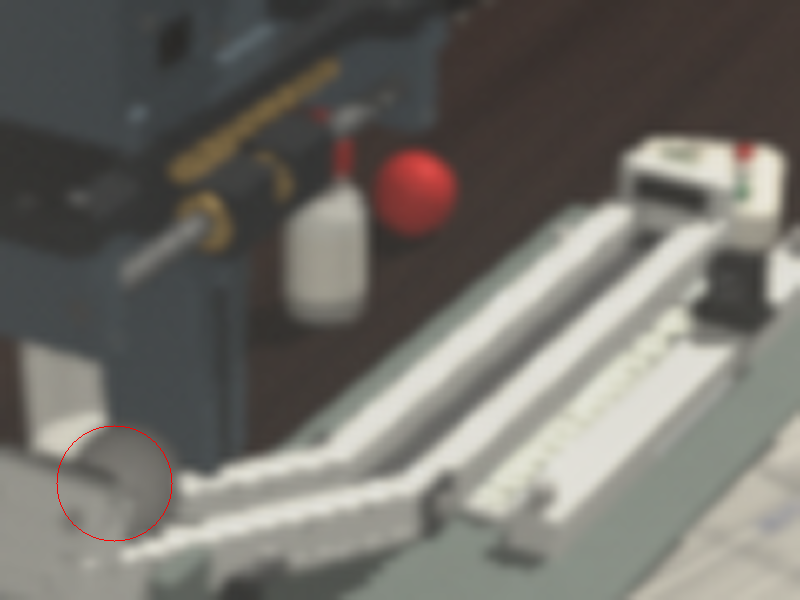

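View pics/i4_wrist.png

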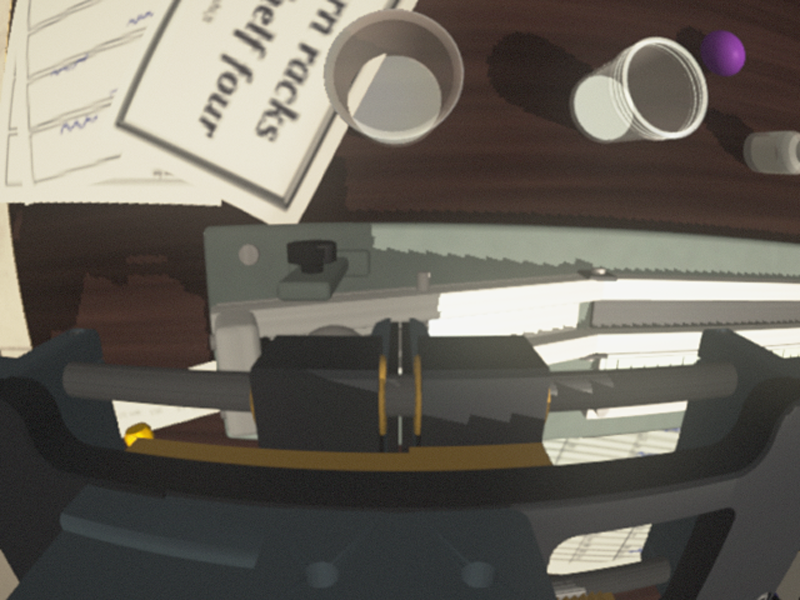

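arm_command --deltas '[[0, [-0.3, 1.5, 0.6], 0], [0, [-0.6, 2.9, 1.2], 0], [0, [-0.8, 3.9, 1.6], 0], [0, [-0.8, 3.9, 1.6], 0]]'

```text
time_s: 19.85
ee_pos: [501.5, 160.5, 84.3]
ee_rot: [-142.6, 90.0, 49.6]
force: [0.4, -1.0, 1.0]
gripper_width: 0.6
```

```bash
python3 bp.py i5 155
```

```text
19.85 tool tester 113.17896457753763 -0.06711238510268203 84.31633035991557 [ 0.35 -1.02  0.95]
```

View pics/i5.png

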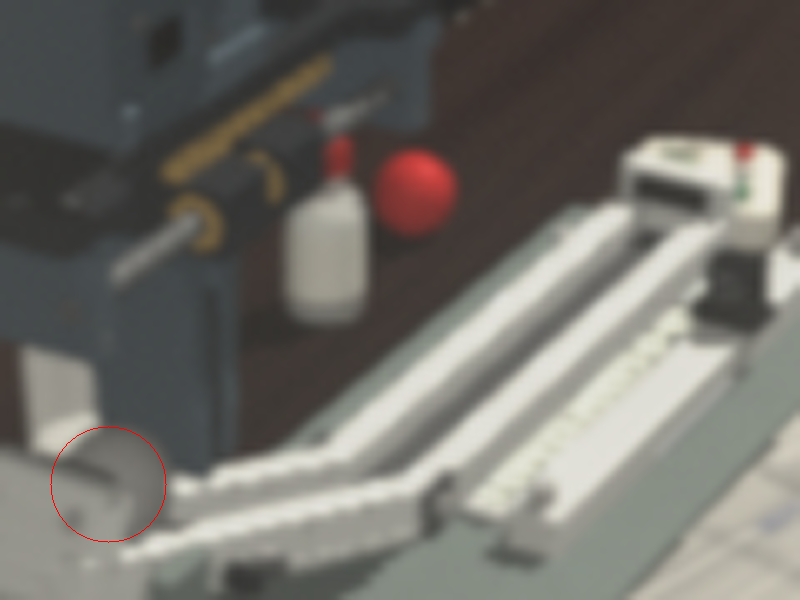

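arm_command --deltas '[[0, [-0.2, 1, 0.4], 0], [0, [-0.4, 2, 0.8], 0], [0, [-0.6, 2.9, 1.2], 0], [0, [-0.6, 2.9, 1.2], 0]]'

```text
time_s: 20.3
ee_pos: [500.9, 163.5, 85.6]
ee_rot: [-142.1, 90.0, 50.1]
force: [-0.5, -1.0, 0.7]
gripper_width: 0.4
```

arm_command --deltas '[[0, [-0.2, 1, 0.4], 0], [0, [-0.4, 2, 0.8], 0], [0, [-0.4, 2, 0.8], 0]]'

```text
time_s: 20.6
ee_pos: [500.5, 164.1, 86.0]
ee_rot: [75.8, 89.8, -91.9]
force: [2.5, -6.6, -0.2]
gripper_width: 0.6
```

```bash
python3 bp.py i6 159; python3 look.py i6 top
```

```text
20.6 tool tester 116.84258869469686 0.13807604725187517 86.04777059426064 [ 2.48 -6.61 -0.22]
t 20.65 tcp [500.5 164.1  86. ] tester 116.8 0.1 tip z 75.0 F [ 1.2  -5.39 -0.91] w 0.3 jaw -77.76
```

View pics/i6.png

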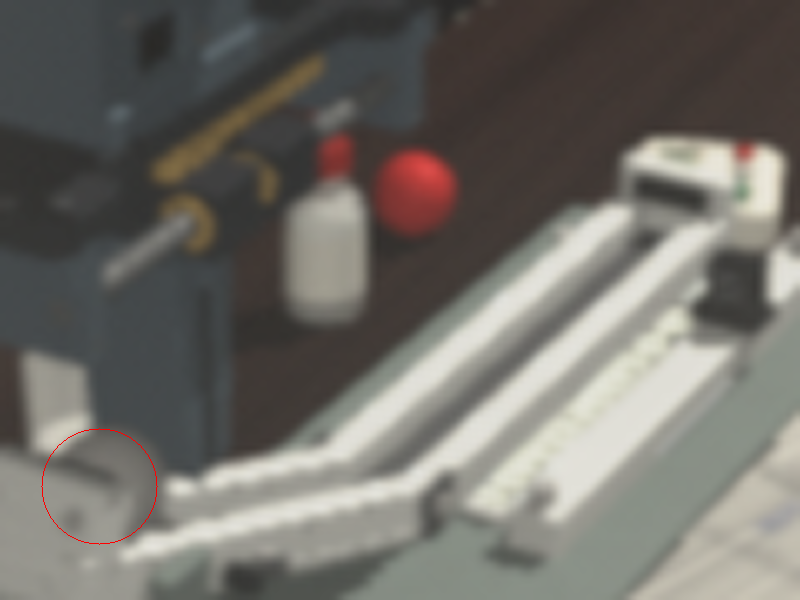

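View pics/i6_top.png

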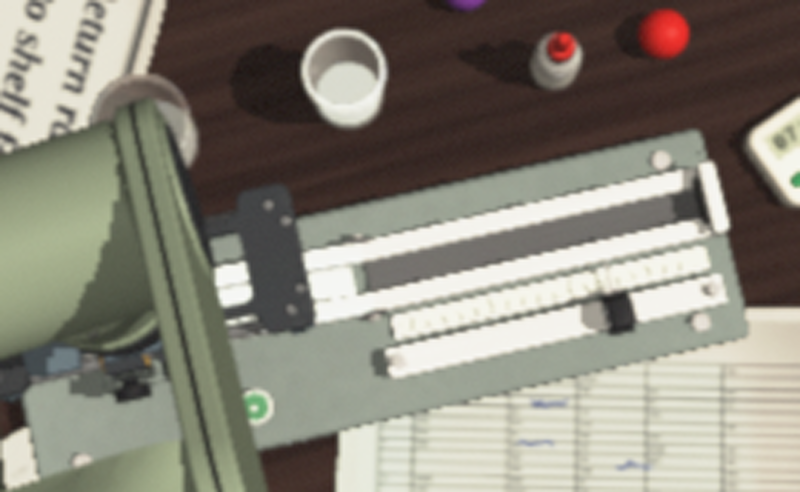

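arm_command --deltas '[[0, [0.3, -1.5, 0], 0], [0, [0.7, -3, 0], 0], [0, [1.1, -5, 0], 0], [0, [1.5, -7, 0], 0], [0, [2.1, -10, 0], 0], [0, [3.2, -15, 0], 0], [0, [4.2, -20, 2], 0], [0, [6, -30, 5], 0], [0, [8, -45, 8], 0], [0, [8, -65, 8], 0], [0, [8, -90, 8], 0], [0, [8, -120, 8], 0], [0, [8, -150, 8], 0], [0, [7, -180, 8], 0], [0, [7, -210, 5], 0], [0, [7, -240, 0], 0], [0, [7, -265, -5], 0], [0, [6.5, -285, -10], 0], [0, [6.5, -297, -12], 0], [0, [6.5, -299.5, -12], 0]]'

```text
time_s: 22.7
ee_pos: [506.7, -135.8, 74.2]
ee_rot: [27.9, 90.0, -140.0]
force: [-0.3, 0.3, -0.5]
gripper_width: 0.8
```

```bash
python3 look.py j top scene wrist; python3 bp.py j2 155
```

```text
t 22.7 tcp [ 506.7 -135.8   74.2] tester -177.6 57.4 tip z 63.2 F [-0.32  0.29 -0.48] w 0.8 jaw -77.93
22.85 tool tester -175.8387641015009 56.703194350623335 74.54665504202309 [-0.01  0.05  0.18]
```

View pics/j_top.png

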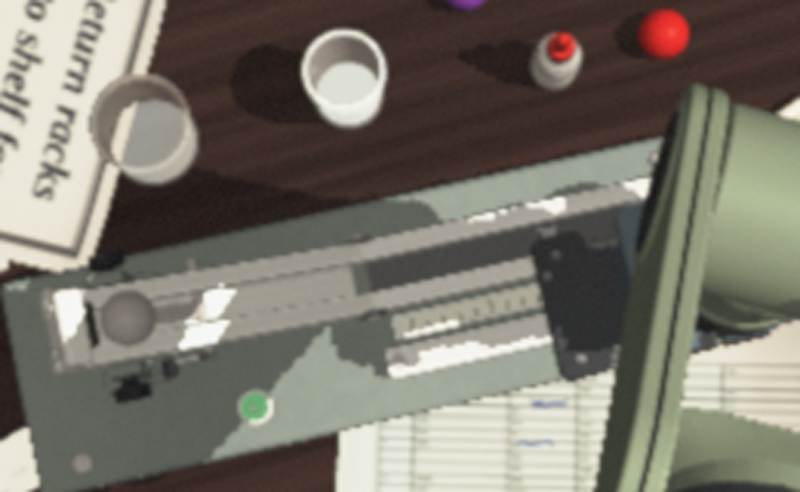

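View pics/j2.png

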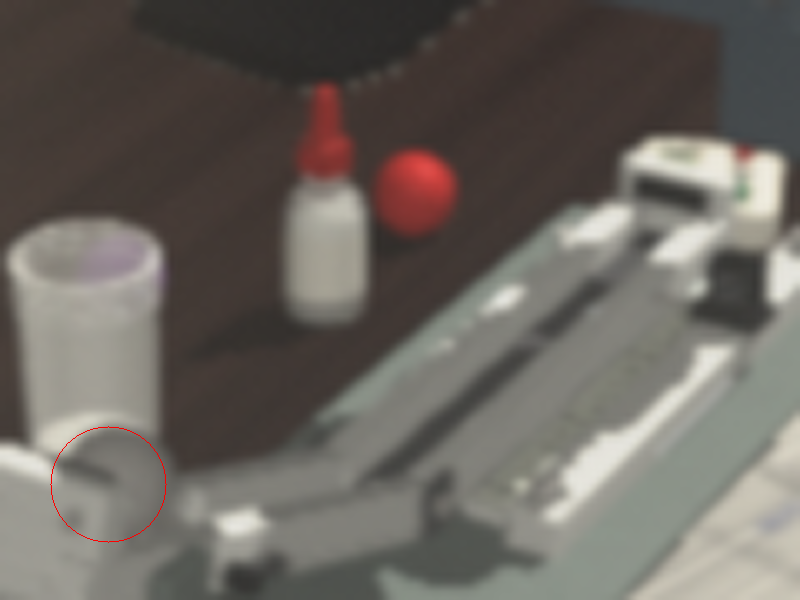

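View pics/j_wrist.png

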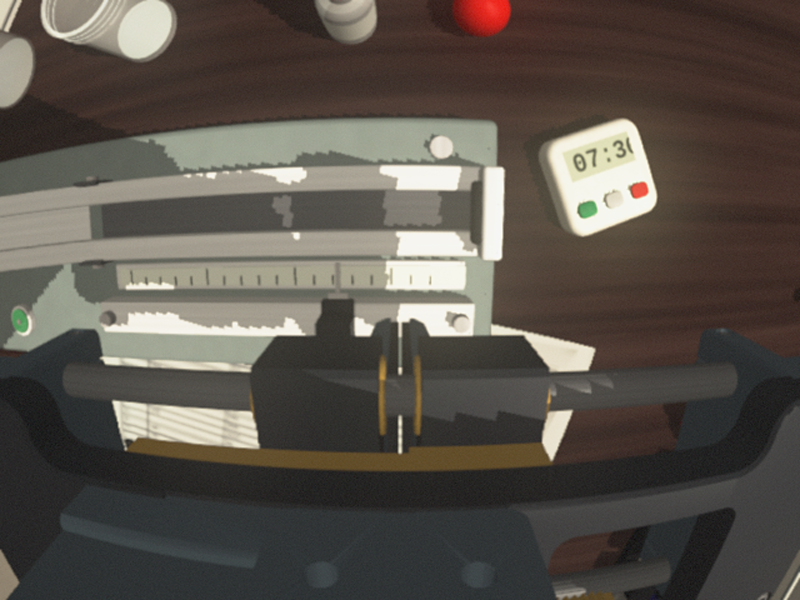

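arm_command --deltas '[[0, [0, 0, -10], 0], [0, [0, 0, -20], 0], [0, [0, 0, -30], 0], [0, [0, 0, -37], 0], [0, [0, 0, -41], 0], [0, [0, 0, -42], 0], [0, [0, 0, -42], 0]]'

```text
time_s: 23.6
ee_pos: [507.1, -134.2, 32.2]
ee_rot: [46.8, 90.0, -121.0]
force: [0.1, -0.1, -0.5]
gripper_width: 0.4
```

```bash
python3 tip.py k1 21
```

```text
23.6 [ 507.1 -134.2   32.2] [ 0.08 -0.06 -0.49]
```

View pics/k1.png

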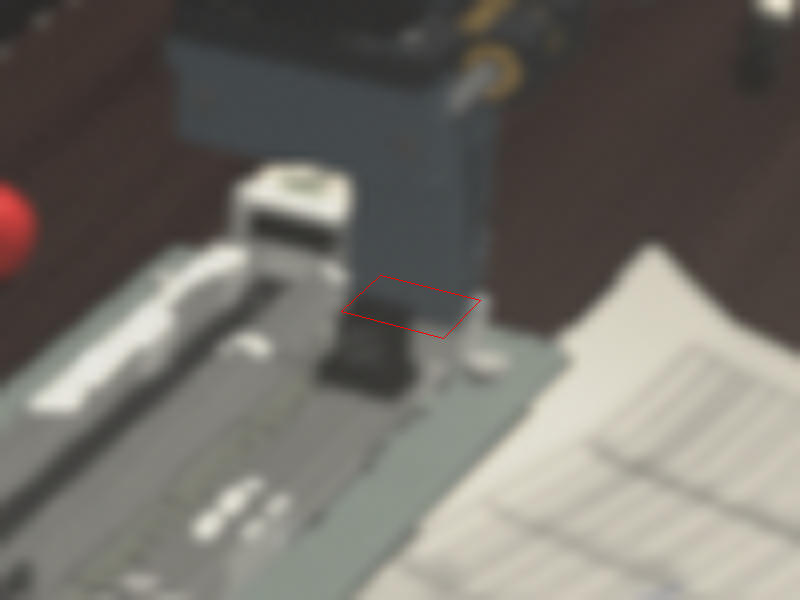

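arm_command --deltas '[[0, [-0.8, 3.9, 0], 0], [0, [-1.7, 7.8, 0], 0], [0, [-2.3, 10.8, 0], 0], [0, [-2.7, 12.7, 0], 0], [0, [-3.4, 15.6, 0], 0], [0, [-4.2, 19.5, 0], 0], [0, [-5.5, 25.4, 0], 0], [0, [-6.8, 31.3, 0], 0], [0, [-8, 37.1, 0], 0], [0, [-9.3, 43, 0], 0], [0, [-10.6, 48.9, 0], 0], [0, [-11.8, 54.7, 0], 0], [0, [-13.1, 60.6, 0], 0], [0, [-14.4, 66.5, 0], 0], [0, [-15.6, 72.3, 0], 0], [0, [-16.9, 78.2, 0], 0], [0, [-18.2, 84.1, 0], 0], [0, [-19.4, 89.9, 0], 0], [0, [-20.7, 95.8, 0], 0], [0, [-22, 101.6, 0], 0]]'

```text
time_s: 25.65
ee_pos: [484.8, -32.1, 32.2]
ee_rot: [56.5, 90.0, -111.3]
force: [1.5, -0.9, 0.9]
gripper_width: 0.2
```

```bash
python3 bp.py k2 155;python3 look.py k2 wrist
```

```text
25.65 tool tester -71.63467538603746 56.86592402923226 32.23013461980628 [ 1.53 -0.95  0.85]
t 25.7 tcp [484.4 -31.4  32.2] tester -70.9 57.2 tip z 21.2 F [-0.06 -0.41  0.33] w 0.3 jaw -77.79
```

View pics/k2.png

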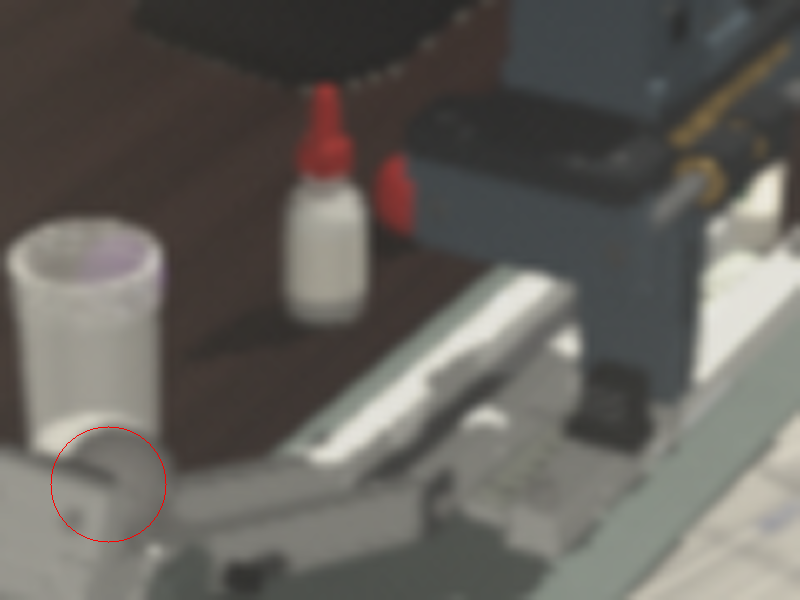

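View pics/k2_wrist.png

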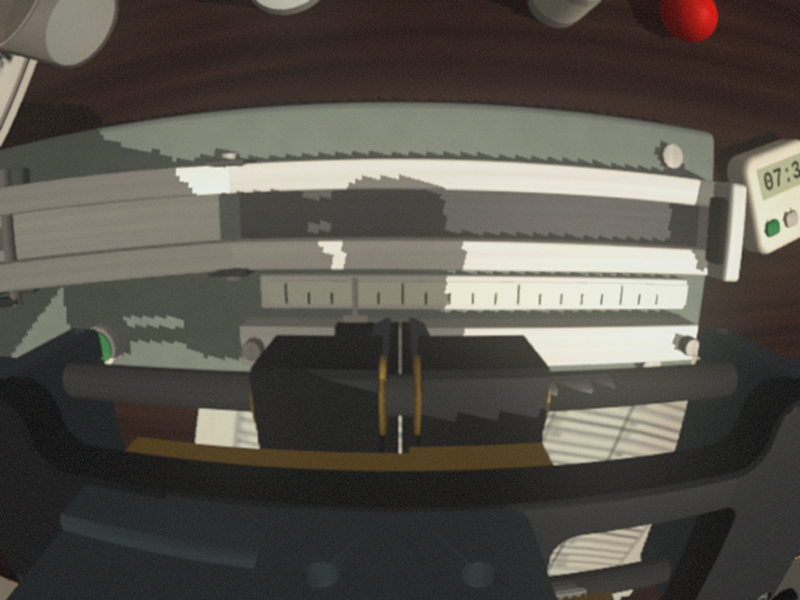

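arm_command --deltas '[[0, [-0.6, 3, 0], 0], [0, [-1.5, 6.8, 0], 0], [0, [-2.3, 10.8, 0], 0], [0, [-3.2, 14.7, 0], 0], [0, [-4, 18.6, 0], 0], [0, [-4.6, 21.5, 0], 0], [0, [-5.1, 23.5, 0], 0], [0, [-5.5, 25.4, 0], 0], [0, [-5.5, 25.4, 0], 0]]'

```text
time_s: 26.65
ee_pos: [479.5, -6.9, 32.3]
ee_rot: [-146.3, 90.0, 45.9]
force: [0.3, -0.1, 0.2]
gripper_width: 0.4
```

arm_command --deltas '[[0, [-0.2, 1, 0], 0], [0, [-0.4, 2, 0], 0], [0, [-0.6, 3, 0], 0], [0, [-0.8, 3.9, 0], 0], [0, [-0.8, 3.9, 0], 0]]'

```text
time_s: 27.15
ee_pos: [478.9, -3.2, 32.3]
ee_rot: [169.4, 90.0, 1.6]
force: [0.0, 0.2, -0.8]
gripper_width: 0.5
```

arm_command --deltas '[[0, [-0.2, 1, 0], 0], [0, [-0.4, 2, 0], 0], [0, [-0.4, 2, 0], 0]]'

```text
time_s: 27.45
ee_pos: [478.4, -1.2, 32.3]
ee_rot: [169.0, 90.0, 1.2]
force: [1.0, -0.0, -0.2]
gripper_width: 0.5
```

arm_command --deltas '[[0, [-0.2, 1, 0], 0], [0, [-0.4, 2, 0], 0], [0, [-0.4, 2, 0], 0]]'

```text
time_s: 27.75
ee_pos: [478.4, -0.8, 32.4]
ee_rot: [98.1, 89.8, -69.6]
force: [0.6, -8.3, -0.6]
gripper_width: 0.6
```

```bash
python3 tip.py k3 21;python3 look.py k3 wrist
```

```text
27.75 [478.4  -0.8  32.4] [ 0.64 -8.31 -0.58]
t 27.8 tcp [478.4  -0.8  32.4] tester -39.6 56.5 tip z 21.4 F [ 2.25 -7.23 -0.92] w 0.7 jaw -77.71
```

View pics/k3.png

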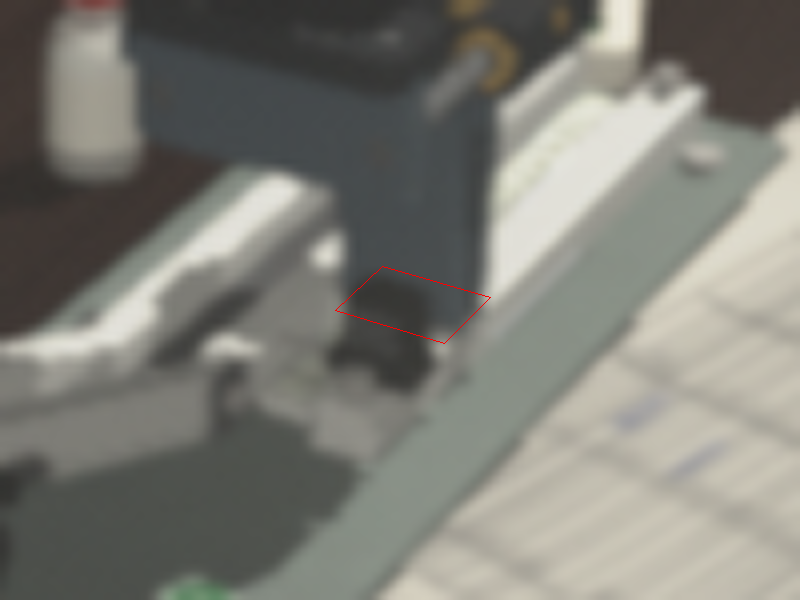

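View pics/k3_wrist.png

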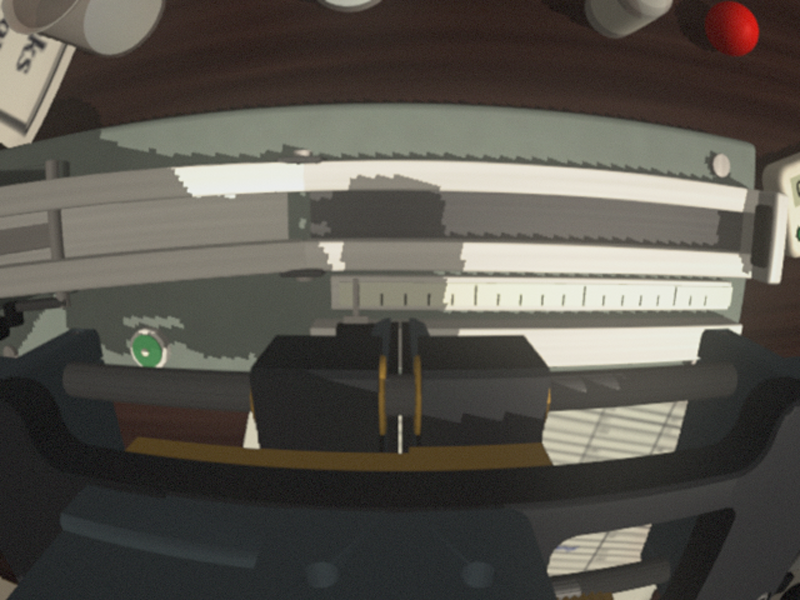

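arm_command --deltas '[[0, [0.4, -2, 0], 0], [0, [1, -5, 0], 0], [0, [2, -10, 0], 0], [0, [4, -20, 0], 0], [0, [5, -25, 10], 0], [0, [5, -25, 30], 0], [0, [5, -25, 60], 0], [0, [5, -30, 95], 0], [0, [0, -60, 125], 0], [0, [-20, -100, 140], 0], [0, [-50, -140, 150], 0], [0, [-80, -180, 150], 0], [0, [-110, -220, 150], 0], [0, [-130, -255, 150], 0], [0, [-140, -275, 150], 0], [0, [-145, -280, 150], 0], [0, [-145, -280, 150], 0]]'

```text
time_s: 29.55
ee_pos: [332.4, -279.7, 182.7]
ee_rot: [-175.8, 90.0, 16.2]
force: [0.4, 0.1, -1.0]
gripper_width: 0.5
```

```bash
python3 look.py m top; python3 bp.py m2 155; python3 -c "
from workcell import cams
from h import *
f=cams.grab_frame('top');cv2.imwrite('pics/m3.png',cv2.resize(f['img'][215:305,165:285,::-1],(800,600),interpolation=cv2.INTER_CUBIC))
p=[525.3,49.9,np.radians(102.19)]
g=G(155,0,12);print(P(f,T(p,g)),P(f,T(p,[-20,57,67.5])))
for n in('ball','cursor_block'):
  for r in cams.silhouettes(f,n)[:4]:print(n,r['conf'],r['centre'])
"
```

```text
t 29.55 tcp [ 332.4 -279.7  182.7] tester -281.4 258.2 tip z 171.7 F [ 0.37  0.05 -0.99] w 0.5 jaw -77.94
29.6 tool tester -280.82397232974546 257.5797480483068 182.56674082225672 [-1.33  1.29 -0.33]
[[210.14231624 273.63539257]] [[305.38713441 285.99359906]]
ball 0.61 [383.0, 179.6]
ball 0.55 [212.6, 272.6]
ball 0.54 [322.0, 163.2]
ball 0.53 [238.3, 267.4]
cursor_block 0.64 [304.9, 288.4]
```

View pics/m_top.png

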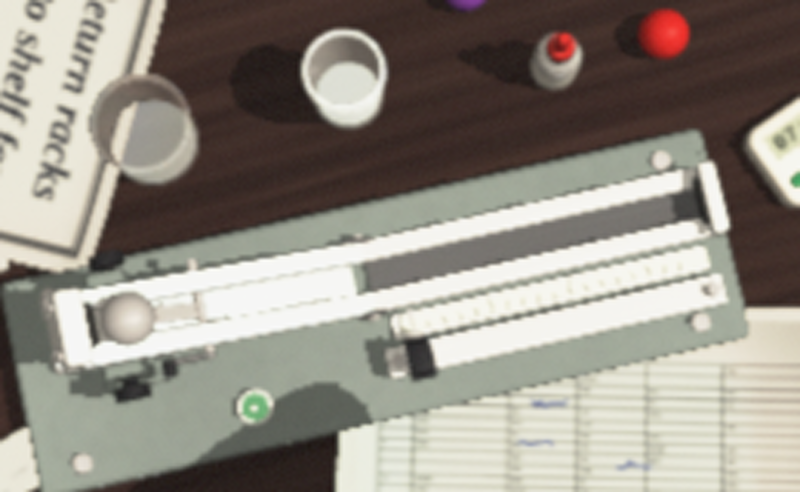

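View pics/m3.png

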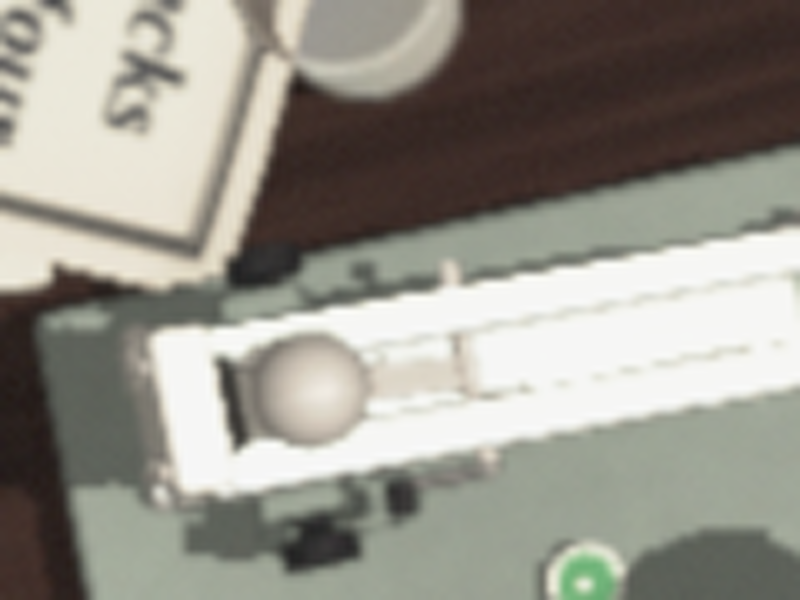

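View pics/m2.png

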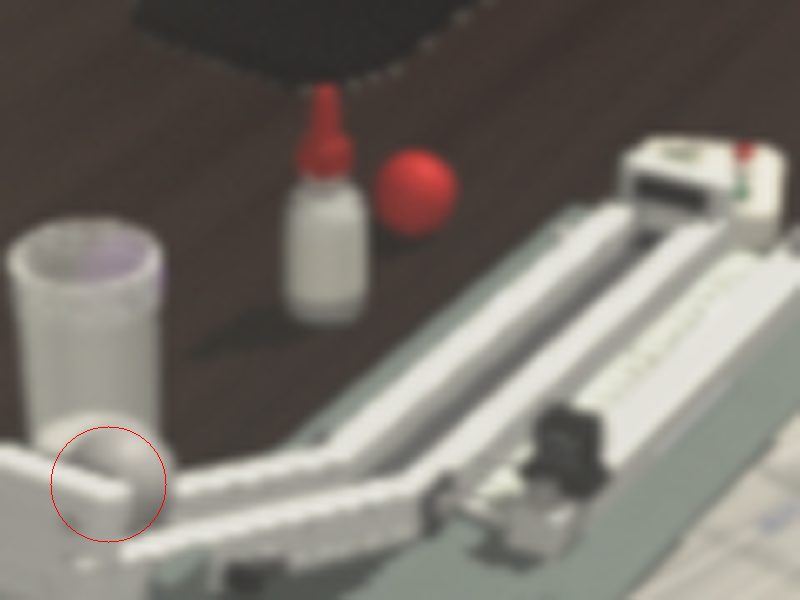

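The ball sits at the end stop behind the catch (top px 212,272). The cursor is at its zero stop (305,288), and the arm is clear of everything.

```bash
python3 -c "
from workcell import env
print(env.job_done(), env.state()['time_s'])"
```

```text
the job is handed in; nothing more can be done
the job is handed in; nothing more can be done
```

The tester is re-armed and handed in at about 30 s of the 54 s allowed. I pushed the steel ball with closed fingertips along the gutter, up the slope and past the catch until it met the end stop. Then I pushed the cursor along its scale to its hard stop.

**Last checks:**
- **Ball:** about 9 s after release it was still up against the end stop, about 2 px from where a ball resting on the catch should appear in the top picture.
- **Cursor:** it was within about 2.5 px of its zero mark, and I felt about 8 N when it reached the stop.
- **Everything else:** the arm was clear and touching nothing. The timer and vessels looked unmoved in the top and scene views.

**What disagreed:**
- **Fingertip position:** the fingertips really end about 20 mm above the TCP, but the stated tip reach puts them 11 mm ahead of it. My first pass therefore went over the ball without touching it. I corrected the height from the pictures and the contact force.
- **Touching the rails:** while finding that height, the tips rested briefly on the gutter rails at about 4 N.
- **First contact with the ball:** I pushed it about 10 mm, backed off to reset the height, then continued with the steady push.

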